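Build up the bearing cleaning set

ROBOT

A 7-joint arm with a two-finger parallel gripper is mounted at the origin on the work surface. World frame = base frame: x ahead of the robot, y to its left, z up, the work surface at z = 0. Lengths are in m, angles in rad, forces in N, time in s.
With the tool pointing down it reaches from about 0.35 to 0.9 m from the base axis. Payload 8.1 kg.
Tool frame: the origin (TCP) lies at the very end of the fingers, on their centre line; the grasp point (between the pads) lies 19 mm behind it (arm.grasp_offset is the distance from the TCP to the grasp point, in m); z points along the fingers, y is the direction in which the jaws open and shut (so a half turn about z gives the same grasp; the last joint's range is limited). The gripper opens to 92 mm and grips with 3 to 60 N. Pads are 19 mm wide; open, the fingers measure 130 mm over their backs; the gripper's body (75 mm by 190 mm) begins 47 mm behind the grasp point.
Start: joints at [-1.344, 0.434, 0.025, 1.573, -0.012, 1.134, -0.075], TCP at [0.202, 0.591, 0.227] pointing down, gripper open.
Joint ranges: [-2.62, 2.62], [-0.44, 2.09], [-1.27, 1.32], [0.08, 2.57], [-1.32, 4.46], [0.12, 2], [-2.74, 2.74]. Speed limits (rad/s): [2.22, 2.22, 3.01, 3.01, 3.14, 3.14, 3.14].

INTERFACE

Orientations are given as a rotation vector (axis times angle).
In Python, from cell import arm, eyes, workorder gives the robot as it stands.
- The arm moves only by the shell command python3 -m inch 'ROWS' [FORCE]. ROWS is JSON, a list that holds one entry, the list of rows, each a list of 5 numbers: the closure, from 0 (fully open) to 1 (shut), then the shift along the tool's x, y, z in mm, then the turn about the tool's z in degrees. A call has 1 to 12 rows; each row shifts and turns the pose as measured when the row begins, along the tool's axes as they then stand; what a row does not reach is not made up. A row lasts 1/10 s, in which the tool goes at most 50 mm and 8.59 degrees, less where a joint would pass 70% of its speed; a pose out of reach is approached as far as the arm can. A call with a gripper value outside its range is refused whole. The fingers move at their own pace and stop on an object; FORCE is the grip in N (left out, the last holds). Time passes only in rows, so rows that do not move let the fingers close. It gives the time, the measured TCP pose, the force and the opening at its end, in the units of the state.
- arm.observe(): the state, without advancing time (a new reading comes with each control period).
- eyes.get_image(name): name is "scene" or "top" or "wrist"; returns a dict with "frame" (400x640x3 uint8, blue, green, red), "intrinsics" (3x3 intrinsics, pixels), "rvec" (rotation vector, rad) and "tvec" (3), from world to camera coordinates, as OpenCV has them; the wrist camera has in their place "T_tool_cam" (4x4, takes a point from camera to tool coordinates, whose origin is the TCP and whose axes are the flange's). Camera axes: x right, y down, z forward; pixel columns grow to the right and rows downward; lengths in m; the calibration is good to about 2 mm. A picture is of the moment at which its call begins: read the wrist's pose just before it. There is no depth.
- workorder.sign_off(): hands the job in, once; it reports no verdict.
The state is a dict: "clock": time; "joints": joint angles; "dq": joint speeds; "joint_efforts": joint torques, N m; "position": TCP position; "ee_rot": TCP orientation; "force": force on the tool from outside, world axes, zero at the start; "ft_torque": the same for the moment, N m; "width": opening from 0.0 (shut) to 1.0 (fully open).
Only numpy, scipy, OpenCV 4.12 (cv2) and the standard library are available. Lean on these libraries where they do the work, as an engineer would, in place of code of your own. Each camera call takes 0.05 s, during which the arm holds its last target.

TASK

Build the bearing cleaning set on the round rubber pad, in this order: the drip dish centred on the pad, the open green capsule upright in the dish, the carrier loaded with bearings (not the empty one) standing inside the capsule, and last the green cap seated squarely on the capsule's rim. Lower each part into place rather than dropping it, let go of everything, and leave the empty carrier, toe stop, wrench and wheels where they are.

Things in the scene. Friction and masses are not known exactly. Their poses are not given: they have to be found in the camera images.
- pad: black rubber pad fixed flat on the table, a round disc 96 mm across and 8 mm thick. Origin: centre of its underside, z up; its top is 8 mm above the origin. The target for the stack.
- dish: drip dish: round shallow metal dish, 66 mm outside diameter, 10 mm tall, lying right way up on the table. Its floor is 6 mm thick with a lip 3 mm wide standing 4 mm above the floor, so 60 mm inside diameter. 0.09 to 0.16 kg. Origin: centre of its underside, z up. Can be gripped across its full outside diameter.
- capsule: green plastic cleaning capsule without its cap: open round cup, straight sided, 52 mm outside diameter, 50 mm tall, wall 4 mm (44 mm inside diameter), floor 5 mm thick, standing upright. 0.06 to 0.11 kg. Origin: centre of its underside, z up.
- carrier: loaded bearing carrier, upright, 63 mm tall: white round foot 34 mm across, 6 mm thick; three shiny steel bearings 22 mm across on a rod (up to 39 mm); black grip knob, 14 mm diameter, from 43 to 63 mm above the underside. 0.07 to 0.12 kg. In the capsule its top is 18 mm above the rim: grip only the top 14 mm to keep the fingers off the rim. Origin: centre of its underside, z up.
- empty_carrier: empty bearing carrier, same as the loaded one (same foot, same black knob, 63 mm tall) but with no bearings, only a bare thin steel rod 8 mm thick between foot and knob. Not to be used: leave it standing. Origin: centre of its underside, z up.
- cap: green cap, right way up, 36 mm tall, stepped: skirt 66 mm across and 14 mm tall, upper part 48 mm across from 14 to 36 mm (grip there). Open below: skirt 60 mm inside, 10 mm deep, then a ledge that rests on the capsule rim, then a chamber (top 32 mm up) clearing the knob. Loose, no snap, 4 mm play; seated, its origin is 40 mm above the capsule origin. 0.045-0.08 kg. Origin: centre of underside.
- toe_stop: yellow rubber toe stop, 50 mm across with a steel stem pointing up, 50 mm tall, a bystander standing among the parts. Origin: centre of its underside.
- wrench: chrome socket wrench about 180 mm long, lying beyond the parts on the far side, a bystander up to 36 mm tall at its socket. Origin: on the table under its handle about 60 mm from the socket; x along the handle towards the socket.
- wheel_a: off-white skate wheel, 58 mm across and 32 mm tall, lying flat on the robot's right (-y), a bystander. Origin: centre of its underside.
- wheel_b: the same kind of skate wheel lying flat on the robot's left (+y), a bystander. Origin: centre of its underside.
Not all that is in view belongs to the job. What is shaped like the capsule but blue or orange is not meant.

How it is judged:
By the outcome, as a careful person would: the job done as asked, in the order asked, and still so for the second after the job is handed in, with the robot touching nothing.
It also fails if it takes over 106 s, if anything falls off the work surface, if the arm or the gripper's body presses on something with over 40 N, if the wrist force passes 120 N, or if a joint passes its speed limit or range.

## Working session

There is one attempt and no reset: what is moved stays moved. The work goes in short steps, Python scripts to look and compute and a shell command to move; the robot and the scene stay as the last step left them, time stands still between calls to the robot, and variables do not carry over. Pictures are saved under pics/ and viewed, and the job is handed in when it is done.

```bash
ls; mkdir -p pics; python3 - <<'E'
from cell import arm, eyes, workorder
import cv2
s=arm.observe(); print(s, arm.grasp_offset)
for n in("scene","top","wrist"):
    d=eyes.get_image(n); cv2.imwrite(f"pics/{n}0.png",d["frame"])
    print(n,{k:(v.tolist() if hasattr(v,'tolist') else v) for k,v in d.items() if k!="frame"})
E
```

```text
pics
{'clock': 0.0, 'joints': array([-1.34359734,  0.43523977,  0.02498051,  1.57405625, -0.01159436,
        1.13398161, -0.07508693]), 'dq': array([ 0.00146128,  0.00200781, -0.00051544, -0.00056135,  0.00092976,
       -0.00025097,  0.00014944]), 'joint_efforts': array([-1.40417410e-04, -6.67862678e+01,  9.84577686e-01, -3.14463580e+01,
       -6.07266370e-02,  4.32170264e-02,  1.56287665e-04]), 'position': array([0.2023092 , 0.59083868, 0.22595042]), 'ee_rot': array([-5.15779239e-01, -3.09885656e+00,  2.41342222e-03]), 'force': array([-0.11924728, -0.02528556,  0.68065055]), 'ft_torque': array([ 0.01005593, -0.00019518, -0.0180076 ]), 'width': 0.9965462500251052} 0.0188
scene {'intrinsics': [[510.0984435608818, 0.0, 321.35608611572695], [0.0, 510.0984435608818, 203.05488154903688], [0.0, 0.0, 1.0]], 'rvec': [1.8497160127622074, 1.5776867085605097, -0.6784202652235031], 'tvec': [-0.10286904405063729, -0.3598796132122843, 1.5235835369168478]}
top {'intrinsics': [[408.1894897073179, 0.0, 317.17297506525335], [0.0, 408.1894897073179, 196.74142516179174], [0.0, 0.0, 1.0]], 'rvec': [2.1541415629115845, -2.215204976003143, 0.10498946528894891], 'tvec': [0.014751358069386282, 0.55943191763124, 0.905977821836526]}
wrist {'intrinsics': [[328.6819764009401, 0.0, 319.9681333269114], [0.0, 328.6819764009401, 200.2484263006424], [0.0, 0.0, 1.0]], 'T_tool_cam': [[-4.67197966446303e-05, -0.9519567258928013, -0.3062325747609419, 0.08333098567547895], [0.9999995350202717, -0.00033944195900456197, 0.0009026286025236353, -0.00014453083600696193], [-0.0009632115542433986, -0.3062323901983781, 0.9519562991108823, -0.15753083949204266], [0.0, 0.0, 0.0, 1.0]]}
```

View pics/top0.png

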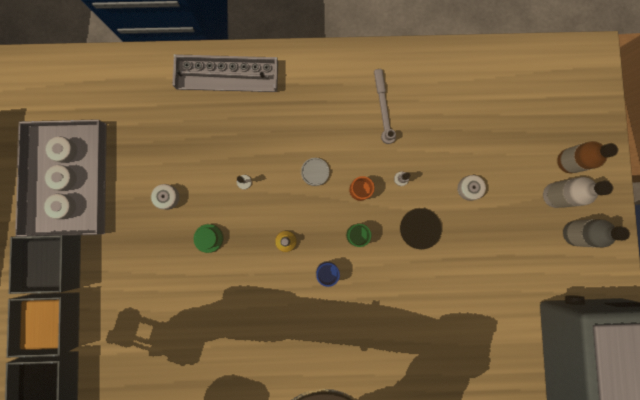

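View pics/scene0.png

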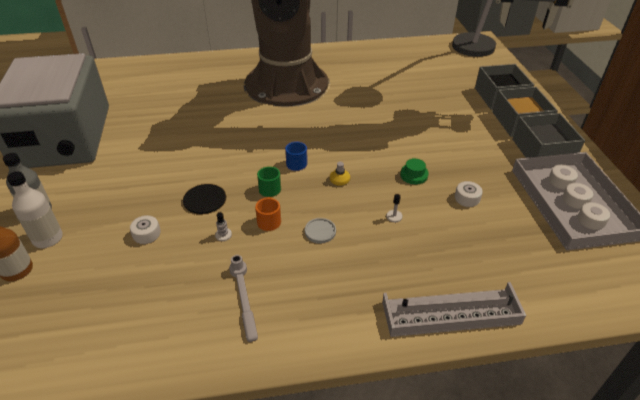

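View pics/wrist0.png

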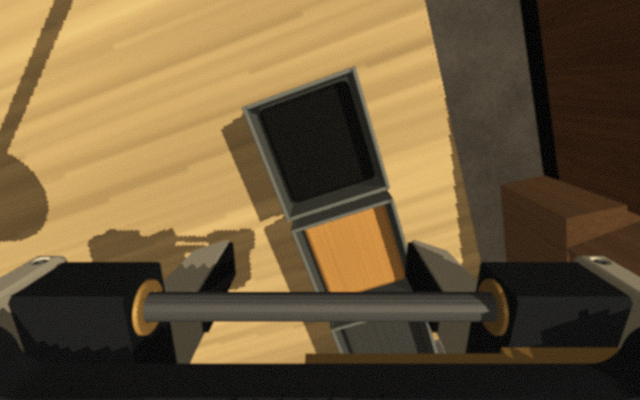

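Top view: green capsule (359,235), cap (208,239), dish (316,172), pad (421,229), toe stop (286,241). The blue (328,274) and orange (361,188) cups are decoys. There are two carriers, at top-view pixels (402,178) and (244,181), which are scene pixels (222,228) and (395,208). I'll enlarge both to tell which one is loaded.

```bash
cat > h.py <<'E'
import cv2, numpy as np
from cell import arm, eyes, workorder
from scipy.spatial.transform import Rotation as Ro
def cam(d,st=None):
    K=d["intrinsics"]
    if "rvec" in d:
        R=cv2.Rodrigues(np.array(d["rvec"],float))[0]; t=np.array(d["tvec"],float).ravel()
        return K,R.T,-R.T@t
    T=np.eye(4);T[:3,:3]=Ro.from_rotvec(st["ee_rot"]).as_matrix();T[:3,3]=st["position"]
    T=T@d["T_tool_cam"]; return K,T[:3,:3],T[:3,3]
def onplane(c,uv,z):
    K,R,o=c; r=R@np.linalg.inv(K)@[uv[0],uv[1],1]; return o+r*(z-o[2])/r[2]
def proj(c,p):
    K,R,o=c; q=K@(R.T@(np.array(p)-o)); return q[:2]/q[2]
def tool(p,st=None):
    st=st or arm.observe(); R=Ro.from_rotvec(st["ee_rot"]).as_matrix()
    return np.round(R.T@(np.array(p)-st["position"])*1000,1)
E
python3 - <<'E'
from h import *
s=cv2.imread("pics/scene0.png")
a=cv2.resize(s[195:255,190:260],None,fx=5,fy=5,interpolation=2);b=cv2.resize(s[180:240,360:430],None,fx=5,fy=5,interpolation=2)
cv2.imwrite("pics/carr.png",np.hstack([a,b]))
t=cv2.imread("pics/top0.png"); cv2.imwrite("pics/topc.png",cv2.resize(t[140:290,190:450],None,fx=3,fy=3,interpolation=2))
d=eyes.get_image("top");c=cam(d);print(c[2], cam(eyes.get_image("scene"))[2])
hsv=cv2.cvtColor(d["frame"],cv2.COLOR_BGR2HSV)
m=cv2.inRange(hsv,(50,80,20),(80,255,255))
n,l,st,ce=cv2.connectedComponentsWithStats(m)
for i in range(1,n):
    if st[i][4]>20: print("green",st[i],ce[i])
m=cv2.inRange(hsv,(0,0,0),(180,255,55)); n,l,st,ce=cv2.connectedComponentsWithStats(m)
for i in range(1,n):
    if 15<st[i][4]<5000: print("dark",st[i],ce[i])
m=cv2.inRange(hsv,(0,0,90),(180,50,255)); n,l,st,ce=cv2.connectedComponentsWithStats(m)
for i in range(1,n):
    if 15<st[i][4]<2000 and 100<ce[i][1]<290: print("grey",st[i],ce[i])
E
```

```text
[0.48245931 0.012001   0.94924521] [ 1.35588459 -0.11847191  0.78034836]
green [194 225  25  27 473] [205.05285412 238.57293869]
green [361 225  10  21  97] [364.95876289 233.72164948]
green [348 226  12  20  49] [350.83673469 235.81632653]
dark [  80    0  150   42 4471] [166.73428763  19.30865578]
dark [265   0   5   6  18] [267.05555556   2.44444444]
dark [278   0  31  24 218] [292.85321101   9.31651376]
dark [  0   3  32  41 792] [12.02020202 27.68939394]
dark [310   9  13  17  79] [316.16455696  16.91139241]
dark [37 14 12 13 59] [42.77966102 20.15254237]
dark [254  22  21  16 128] [265.625  29.125]
dark [53 25 11  8 30] [57.93333333 28.86666667]
dark [312  30   5   7  18] [313.94444444  32.83333333]
dark [175  58   8  29  80] [177.8125  71.725 ]
dark [260  73   5   5  18] [261.94444444  75.11111111]
dark [ 98 122   8 112 624] [101.17307692 175.25320513]
dark [ 17 124  13 110 891] [ 22.79236813 178.30527497]
dark [600 144  17  13 172] [608.20930233 150.05813953]
dark [403 173   7   6  30] [405.73333333 175.73333333]
dark [238 177   6   5  20] [240.15 179.1 ]
dark [595 181  17  1
[... 346 characters left out ...]
019763 261.90810277]
dark [  10  238   50   54 1152] [ 24.73871528 265.61545139]
dark [319 278  17   7  42] [327.54761905 281.64285714]
dark [  11  293   68  107 2303] [ 64.12462006 344.32001737]
dark [ 543  295   97   21 1267] [594.67166535 305.36937648]
dark [  8 301  49  55 812] [ 19.81896552 333.41748768]
dark [   7  363   50   37 1776] [ 31.85022523 381.67060811]
dark [299 392  52   8 108] [328.77777778 394.60185185]
grey [302 159  26  26 539] [314.93320965 171.50278293]
grey [237 181  13   8  54] [243.53703704 184.72222222]
grey [462 181  11  17  89] [465.75280899 190.17977528]
grey [152 187  21  21 223] [160.62780269 198.31390135]
grey [ 16 235  16   3  38] [ 23.60526316 236.23684211]
```

View pics/carr.png

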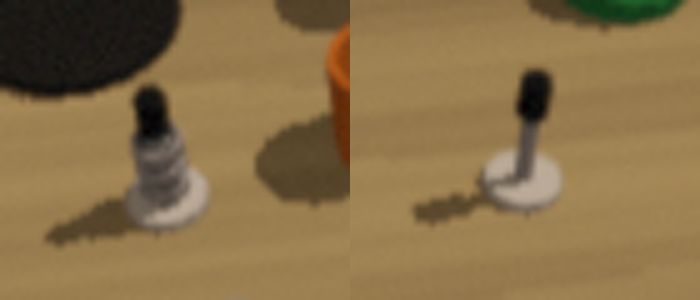

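View pics/topc.png

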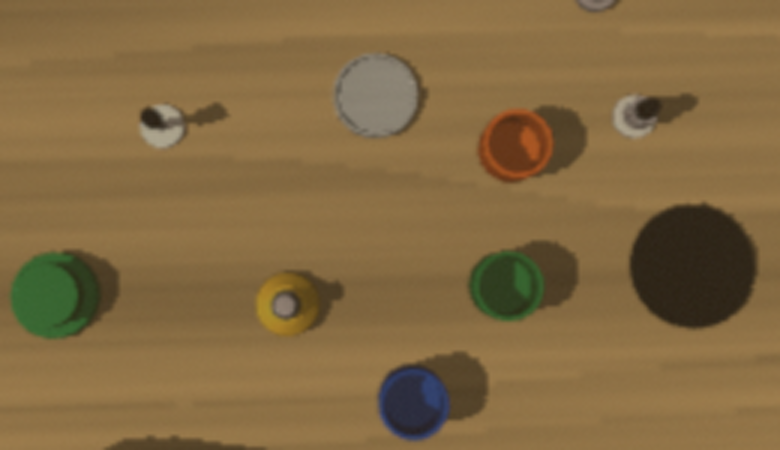

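The left crop, scene (222,228), has a stack of steel bearings, so it's the loaded carrier (top view (402,178)). The right one, scene (395,208), has a bare rod and is the empty one. Next I'll compute positions.

```bash
python3 - <<'E'
from h import *
t=eyes.get_image("top");c=cam(t);s=cam(eyes.get_image("scene"))
f=lambda x,y:(190+(x+.5)/3-.5,140+(y+.5)/3-.5)
P={"dish":((377,95),.01,33),"pad":((693,266),.008,48),"capsule":((507,285),.05,26),"cap":((46,295),.036,24),"carrier":((649,104),.063,7),"toe":((286,305),.05,5),"orange":((516,145),.05,26),"blue":((414,402),.05,26),"empty":((150,117),.063,7)}
for k,(p,z,r) in P.items():
    w=onplane(c,f(*p),z); print(k,w.round(4),"scene px",proj(s,w).round(1),"diam top px",round(2*r/1000*408/(.949-z),1))
print(onplane(c,(390,135),.03),onplane(c,(380,75),.02), onplane(c,(473,187),.032))
E
```

```text
dish [0.62   0.0015 0.01  ] scene px [320.2 227.7] diam top px 28.7
pad [ 0.4813 -0.2376  0.008 ] scene px [205.1 196.3] diam top px 41.6
capsule [ 0.4713 -0.0892  0.05  ] scene px [269.6 172.5] diam top px 23.6
cap [0.4735 0.2508 0.036 ] scene px [416.  163.3] diam top px 21.5
carrier [ 0.6003 -0.1966  0.063 ] scene px [221.4 213.4] diam top px 6.4
toe [0.4614 0.0727 0.05  ] scene px [340.1 162.7] diam top px 4.5
orange [ 0.5741 -0.0997  0.05  ] scene px [268.9 204.2] diam top px 23.6
blue [ 0.3888 -0.0186  0.05  ] scene px [296.5 147.5] diam top px 23.6
empty [0.6005 0.1676 0.063 ] scene px [397.1 194.6] diam top px 6.4
[ 0.69653883 -0.17183397  0.03      ] [ 0.84250742 -0.15652002  0.02      ] [ 0.5713643 -0.3549658  0.032    ]
```

```bash
python3 -m inch '[[[0,0,0,0,-6.5],[0,0,0,0,-6.5],[0,0,0,0,-6.5],[0,-10,-20,0,0],[0,-20,-38,0,0],[0,-20,-38,0,0],[0,-20,-38,0,0],[0,-20,-38,0,0],[0,-20,-38,0,0],[0,-20,-38,0,0],[0,-20,-38,0,0],[0,0,0,0,0]]]'
python3 -c "
from h import *
print(arm.observe()['joints'].round(2), tool([.62,.0015,.2]))"
```

```text
clock: 1.55
position: [0.3636, 0.2997, 0.2253]
ee_rot: [0.044, -3.141, -0.002]
force: [0.4, 0.9, -0.7]
width: 0.999
[-0.85  0.18  0.05  1.94 -0.01  1.02  0.81] [-247.9 -305.3   24.8]
```

```bash
python3 -m inch '[[[0,-31,-38,0,1.6],[0,-31,-38,0,0],[0,-31,-38,0,0],[0,-31,-38,0,0],[0,-31,-38,0,0],[0,-31,-38,5,0],[0,-31,-38,5,0],[0,-26,-36,5,0],[0,0,0,5,0],[0,0,0,0,0]]]'
python3 - <<'E'
from h import *
st=arm.observe(); print(st['joints'].round(2), tool([.62,.0015,.2]), st['ee_rot'])
d=eyes.get_image("wrist");c=cam(d,st);cv2.imwrite("pics/w1.png",d["frame"]); print(proj(c,[.62,.0015,.01]),proj(c,[.62,.0345,.01]))
E
```

```text
clock: 2.55
position: [0.6135, -0.0034, 0.2049]
ee_rot: [-0.006, 3.137, 0.007]
force: [-0.6, 0.7, 0.1]
width: 0.998
[-0.26  0.43  0.26  1.65 -0.13  1.07  1.61] [-6.5  4.9  4.9] [-0.00631059  3.13659224  0.00691929]
[323.46948416 179.0931127 ] [353.34870609 179.1690802 ]
```

View pics/w1.png

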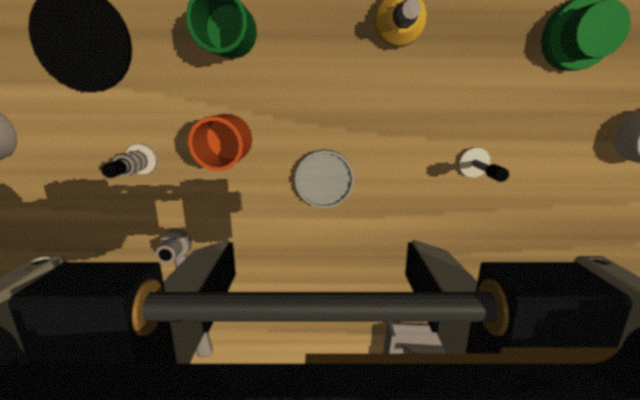

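The dish shows at (323,179), exactly where predicted. The loaded carrier with its bearing stack is at (125,165) and the empty one at (485,165). Descending on the dish.

```bash
python3 -m inch '[[[0,-6.5,5,10,0],[0,0,0,40,0],[0,0,0,40,0],[0,0,0,40,0],[0,0,0,30,0],[0,0,0,15,0],[0,0,0,10,0],[0,0,0,0,0],[0,0,0,0,0]]]' 25
python3 -c "
from h import *
print(tool([.62,.0015,.003]))"
```

```text
clock: 3.5
position: [0.6229, 0.0215, 0.0148]
ee_rot: [-0.036, 3.13, 0.019]
force: [0.4, -0.3, 0.6]
width: 1.001
[  3.5 -20.1  11.5]
```

```bash
python3 -m inch '[[[0,3.5,-10,0,0],[0,0,-10,0,0],[0,0,0,0,0]]]'
python3 -c "
from h import *
s=arm.observe()
print(tool([.62,.0015,.003]),s['joints'].round(3),Ro.from_rotvec(s['ee_rot']).as_matrix().round(3))"
```

```text
clock: 3.8
position: [0.6214, 0.0001, 0.0174]
ee_rot: [-0.037, 3.125, 0.019]
force: [0.3, -0.0, 0.9]
width: 0.997
[ 1.6  1.3 14.4] [-0.204  0.657  0.185  1.804 -0.197  0.682  1.689] [[-1.    -0.024  0.016]
 [-0.024  1.     0.013]
 [-0.017  0.012 -1.   ]]
```

```bash
python3 -m inch '[[[0,1.5,1,7,0],[0,0,0,6,0],[0,0,0,0,0]]]'
python3 -c "
from h import *
s=arm.observe()
print(tool([.62,.0015,.003]))"
```

```text
clock: 4.1
position: [0.6208, 0.0002, 0.0046]
ee_rot: [-0.034, 3.123, 0.02]
force: [-0.3, -0.1, 1.2]
width: 0.995
[0.8 1.3 1.6]
```

Close on the dish.

```bash
python3 -m inch '[[[0.15,0,0,1,0],[0.3,0,0,0,0],[0.5,0,0,0,0],[0.5,0,0,0,0],[0.5,0,0,0,0],[0.5,0,0,0,0]]]' 25
python3 -c "
from h import *
s=arm.observe()
print(tool([.62,.0015,.003]),s['width']*92)"
```

```text
clock: 4.7
position: [0.6206, 0.0012, 0.003]
ee_rot: [-0.035, 3.124, 0.02]
force: [-0.2, 0.8, -1.8]
width: 0.711
[ 0.6  0.3 -0. ] 65.41405667895906
```

```bash
python3 -m inch '[[[0.5,0,0,-10,0],[0.5,0,0,-25,0],[0.5,0,0,-40,0],[0.5,0,0,-40,0],[0.5,20,-35,-10,0],[0.5,20,-35,0,0],[0.5,20,-35,0,0],[0.5,20,-35,0,0],[0.5,20,-35,0,0],[0.5,20,-35,0,0],[0.5,10,-15,0,0],[0.5,0,0,0,0]]]'
python3 - <<'E'
from h import *
st=arm.observe(); print(tool([.4813,-.2376,.011]),st['ee_rot'],st['joints'].round(2),st['width']*92)
d=eyes.get_image("wrist");c=cam(d,st);cv2.imwrite("pics/w2.png",d["frame"]);print(proj(c,[.4813,-.2376,.008]))
cv2.imwrite("pics/t2.png",eyes.get_image("top")["frame"])
E
```

```text
clock: 5.9
position: [0.4908, -0.2361, 0.1363]
ee_rot: [-0.04, 3.115, 0.018]
force: [0.4, 0.9, -1.2]
width: 0.709
[ 12.9  -2.7 125. ] [-0.03971071  3.11465304  0.01812911] [ 0.17  0.39  0.26  1.91 -0.16  0.83  2.11] 65.19796683030692
[316.82632428 177.2796769 ]
```

View pics/w2.png

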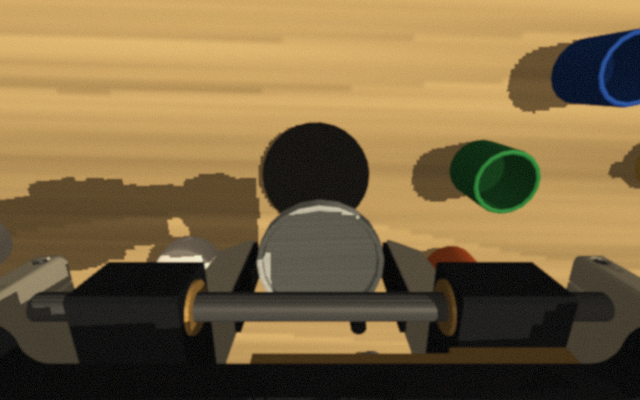

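View pics/t2.png

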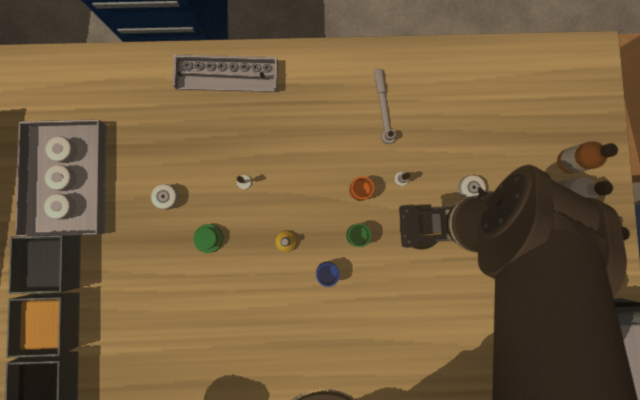

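```bash
python3 - <<'E'
from h import *
st=arm.observe();d=eyes.get_image("wrist");c=cam(d,st)
R=Ro.from_rotvec(st['ee_rot']).as_matrix();print(R.round(3))
for dx in(-4,0,4):
    p=st['position']+R@[dx/1000,0,-.007]; print(dx,proj(c,p).round(1),[proj(c,p+R@[a,b,0]).round(1) for a,b in((.033,0),(-.033,0),(0,.033),(0,-.033))])
E
```

```text
[[-0.999 -0.029  0.027]
 [-0.029  0.999  0.013]
 [-0.028  0.012 -1.   ]]
-4 [320.  271.8] [array([320. , 211.8]), array([320. , 325.1]), array([383.8, 271.8]), array([256.2, 271.9])]
0 [320.  264.9] [array([320., 204.]), array([320., 319.]), array([384.2, 264.9]), array([255.8, 265. ])]
4 [320. 258.] [array([320. , 196.1]), array([320. , 312.8]), array([384.7, 257.9]), array([255.3, 258. ])]
```

```bash
python3 -m inch '[[[0.5,6,-2,25,0],[0.5,6,-2,25,0],[0.5,0,0,25,0],[0.5,0,0,20,0],[0.5,0,0,10,0],[0.5,0,0,0,0]]]'
python3 - <<'E'
from h import *
st=arm.observe(); print(tool([.4813,-.2376,.011]),Ro.from_rotvec(st['ee_rot']).as_matrix()[2].round(3))
d=eyes.get_image("wrist");c=cam(d,st);cv2.imwrite("pics/w3.png",d["frame"]);print(proj(c,[.4813,-.2376,.008]),[proj(c,np.array([.4813,-.2376,.008])+[a,b,0]).round(1) for a,b in((.048,0),(-.048,0),(0,.048),(0,-.048))])
E
```

```text
clock: 6.65
position: [0.4929, -0.2242, 0.0288]
ee_rot: [-0.075, 3.107, 0.026]
force: [-0.0, -0.0, -0.7]
width: 0.708
[ 12.9 -13.1  17.1] [-0.034  0.016 -0.999]
[297.26879242 221.90464035] [array([295.4, 291.9]), array([299.5, 138.9]), array([379.4, 225. ]), array([213.8, 218.8])]
```

View pics/w3.png

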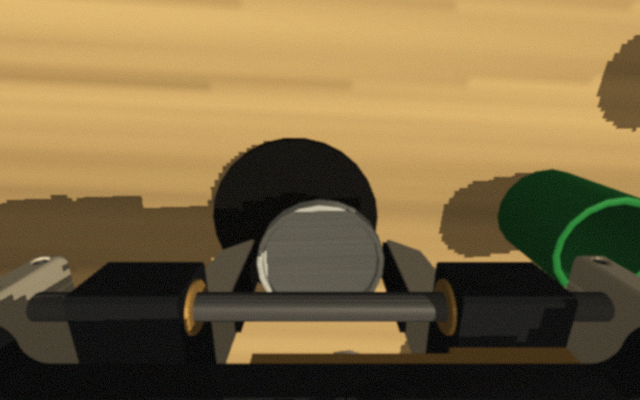

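```bash
python3 -m inch '[[[0.5,5,-6,0,1.4],[0.5,5,-6,0,1.3],[0.5,0,0,0,0]]]'
python3 - <<'E'
from h import *
st=arm.observe(); print(tool([.4813,-.2376,.011]),Ro.from_rotvec(st['ee_rot']).as_matrix().round(3))
E
```

```text
clock: 7.0
position: [0.4849, -0.2377, 0.0313]
ee_rot: [0.003, 3.104, 0.025]
force: [-0.1, -1.5, 0.1]
width: 0.715
[ 4.4 -0.3 20.1] [[-0.999  0.002  0.038]
 [ 0.002  1.     0.016]
 [-0.038  0.016 -0.999]]
```

```bash
python3 -m inch '[[[0.5,1.5,0,6,0],[0.5,1,0,5,0],[0.5,0,0,4,0],[0.5,0,0,2,0],[0.5,0,0,0,0]]]'
python3 - <<'E'
from h import *
st=arm.observe(); print(tool([.4813,-.2376,.011]),Ro.from_rotvec(st['ee_rot']).as_matrix()[2].round(3))
E
```

```text
clock: 7.5
position: [0.4832, -0.2381, 0.0138]
ee_rot: [0.005, 3.102, 0.025]
force: [0.6, 0.4, -0.7]
width: 0.711
[2.  0.4 2.7] [-0.04   0.016 -0.999]
```

```bash
python3 -m inch '[[[0.5,0,0,1,0],[0.5,0,0,1,0],[0.5,0,0,0,0]]]'
python3 - <<'E'
from h import *
st=arm.observe(); print(tool([.4813,-.2376,.011]),Ro.from_rotvec(st['ee_rot']).as_matrix()[2].round(3))
E
python3 -m inch '[[[0.5,0,0,1,0],[0.5,0,0,0,0]]]'
python3 - <<'E'
from h import *
st=arm.observe(); print(tool([.4813,-.2376,.011]),Ro.from_rotvec(st['ee_rot']).as_matrix()[2].round(3))
E
```

```text
clock: 7.8
position: [0.4835, -0.2379, 0.0115]
ee_rot: [0.004, 3.102, 0.025]
force: [-0.3, -0.1, -1.3]
width: 0.715
[2.2 0.3 0.4] [-0.039  0.016 -0.999]
clock: 8.0
position: [0.4837, -0.2379, 0.0109]
ee_rot: [0.004, 3.102, 0.025]
force: [0.5, 0.8, 0.1]
width: 0.713
[ 2.4  0.3 -0.1] [-0.04   0.016 -0.999]
```

```bash
python3 -m inch '[[[0.5,0,0,1,0],[0.5,0,0,0,0]]]'
python3 -m inch '[[[0.5,0,0,0.8,0],[0.5,0,0,0,0]]]'
```

```text
clock: 8.2
position: [0.4838, -0.238, 0.011]
ee_rot: [0.004, 3.101, 0.025]
force: [0.3, 0.1, -0.8]
width: 0.709
clock: 8.4
position: [0.4839, -0.238, 0.0109]
ee_rot: [0.004, 3.1, 0.025]
force: [-0.9, -0.6, -0.1]
width: 0.711
```

Height is holding at 0.011, so the dish has touched down. Release slowly and retreat.

```bash
python3 -m inch '[[[0.25,0,0,0,0],[0.2,0,0,0,0],[0.1,0,0,0,0],[0,0,0,0,0],[0,0,0,-10,0],[0,0,0,-25,0],[0,0,0,-40,0],[0,0,0,-40,0],[0,0,0,-40,0],[0,0,0,0,0]]]'
python3 - <<'E'
from h import *
st=arm.observe(); print(tool([.4713,-.0892,.13]),tool([.4813,-.2376,.13]),Ro.from_rotvec(st['ee_rot']).as_matrix()[2].round(3),st['joints'].round(2))
d=eyes.get_image("wrist");c=cam(d,st);cv2.imwrite("pics/w4.png",d["frame"]);print(proj(c,[.4813,-.2376,.008]),proj(c,[.4813,-.2376,.018]),proj(c,[.4713,-.0892,.05]))
E
```

```text
clock: 9.4
position: [0.4766, -0.2409, 0.1732]
ee_rot: [0.006, 3.102, 0.025]
force: [0.8, 0.2, -0.3]
width: 0.994
[  7.6 150.9  45.4] [-3.   2.6 43.4] [-0.04   0.016 -0.999] [ 0.17  0.33  0.28  1.91 -0.15  0.9   2.1 ]
[320.4735589 179.1582174] [320.66098174 182.04537764] [488.55877574 180.40037503]
```

View pics/w4.png

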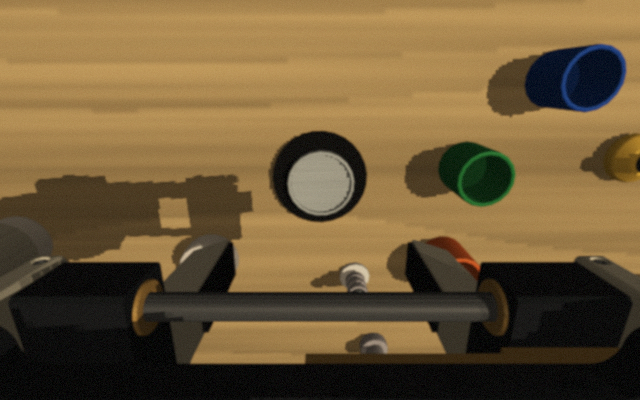

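```bash
cat > m.py <<'E'
from h import *
def cc(fr,lo,hi,roi):
    x0,y0,x1,y1=roi; hsv=cv2.cvtColor(fr,cv2.COLOR_BGR2HSV)[y0:y1,x0:x1]
    m=cv2.inRange(hsv,lo,hi); cs=cv2.findContours(m,0,1)[0]
    k=max(cs,key=cv2.contourArea); k=cv2.convexHull(k); e=cv2.fitEllipse(k)
    return (e[0][0]+x0,e[0][1]+y0),e[1]
E
python3 - <<'E'
from m import *
im=cv2.imread("pics/w4.png"); st=arm.observe(); c=cam(eyes.get_image("wrist"),st)
p=cc(im,(0,0,0),(180,255,60),(260,120,380,235)); q=cc(im,(0,0,100),(180,45,255),(275,140,365,230))
print(p,q); print(onplane(c,p[0],.008),onplane(c,q[0],.018))
t=eyes.get_image("top");cv2.imwrite("pics/t4.png",t["frame"]);ct=cam(t)
cv2.imwrite("pics/t4c.png",cv2.resize(t["frame"][190:270,380:460],None,fx=5,fy=5,interpolation=2))
E
```

```text
((318.5550994873047, 175.92228317260742), (89.36599731445312, 93.87904357910156)) ((320.65299224853516, 182.76368713378906), (62.990203857421875, 65.64848327636719))
[ 0.47595628 -0.23858364  0.008     ] [ 0.48007366 -0.23669503  0.018     ]
```

View pics/t4c.png

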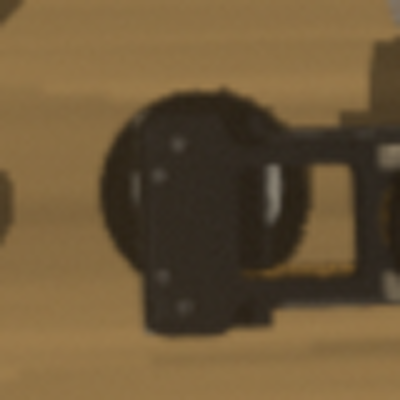

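```bash
python3 -m inch '[[[0,2,35,0,0],[0,2,35,0,0],[0,2,35,0,0],[0,1,35,0,0],[0,1,10,10,0],[0,0,0,0,0]]]'
python3 - <<'E'
from m import *
st=arm.observe(); print(tool([.4713,-.0892,.016]),st['ee_rot'],Ro.from_rotvec(st['ee_rot']).as_matrix()[2].round(3),st['joints'].round(2))
d=eyes.get_image("wrist");c=cam(d,st);cv2.imwrite("pics/w5.png",d["frame"]);print(proj(c,[.4713,-.0892,.05]))
t=eyes.get_image("top");cv2.imwrite("pics/t5.png",t["frame"]);ct=cam(t)
cv2.imwrite("pics/t5c.png",cv2.resize(t["frame"][190:270,380:460],None,fx=5,fy=5,interpolation=2))
E
```

```text
clock: 10.15
position: [0.4609, -0.0838, 0.1522]
ee_rot: [0.009, 3.124, 0.031]
force: [0.6, -1.3, 0.0]
width: 0.998
[ -8.1  -8.  136.3] [0.00860453 3.12405824 0.03060901] [-0.017  0.02  -1.   ] [-0.1   0.26  0.22  2.06 -0.11  0.81  1.75]
[311.16000678 209.75822876]
```

View pics/t5c.png

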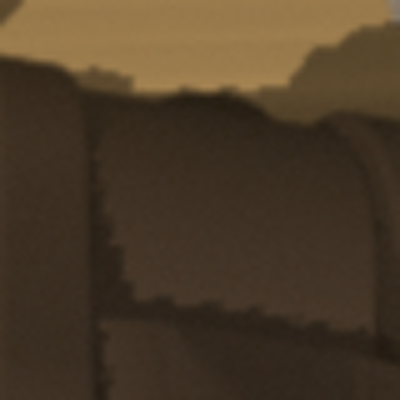

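View pics/w5.png

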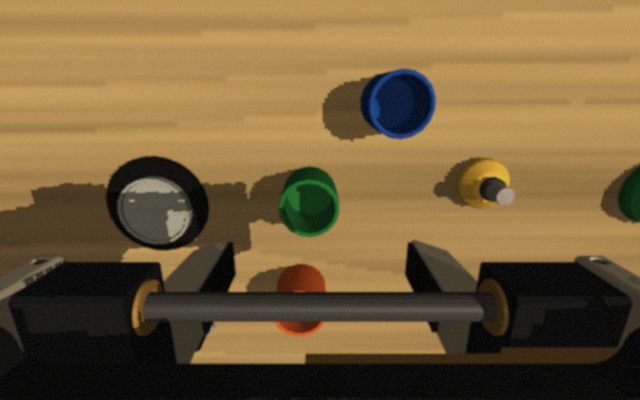

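Green capsule rim is centred at (309,208), predicted (311,210), so within about 1.5 mm. The blue cup (399,103) and orange cup (300,300) are the decoys. Descending.

```bash
python3 -m inch '[[[0,-4,-5,5,0],[0,-4,-5,20,0],[0,0,0,20,0],[0,0,0,20,0],[0,0,0,15,0],[0,0,0,0,0]]]'
python3 - <<'E'
from m import *
st=arm.observe(); print(tool([.4713,-.0892,.016]),st['ee_rot'],Ro.from_rotvec(st['ee_rot']).as_matrix()[2].round(3))
E
```

```text
clock: 10.85
position: [0.4744, -0.107, 0.0701]
ee_rot: [0.034, 3.118, 0.021]
force: [0.4, -0.4, -0.3]
width: 1.001
[ 4.8 16.9 54.2] [0.03380247 3.11825721 0.02145853] [-0.023  0.014 -1.   ]
```

```bash
python3 -m inch '[[[0,2,8,0,-1],[0,2,8,0,-1],[0,0,0,0,0],[0,0,0,0,0]]]'
python3 - <<'E'
from m import *
st=arm.observe(); print(tool([.4713,-.0892,.016]),st['ee_rot'],Ro.from_rotvec(st['ee_rot']).as_matrix()[2].round(3))
d=eyes.get_image("wrist");c=cam(d,st);cv2.imwrite("pics/w6.png",d["frame"])
for a in np.arange(0,6.28,np.pi/2): print(proj(c,[.4713+.026*np.cos(a),-.0892+.026*np.sin(a),.05]).round(1))
E
```

```text
clock: 11.25
position: [0.4715, -0.0922, 0.0718]
ee_rot: [-0.021, 3.116, 0.019]
force: [-0.2, 0.2, -0.1]
width: 1.001
[ 1.6  2.3 55.8] [-0.02069332  3.11597024  0.01904178] [-0.026  0.012 -1.   ]
[323.8 277.6]
[368.  240.2]
[325.4 198.7]
[280.9 239.6]
```

View pics/w6.png

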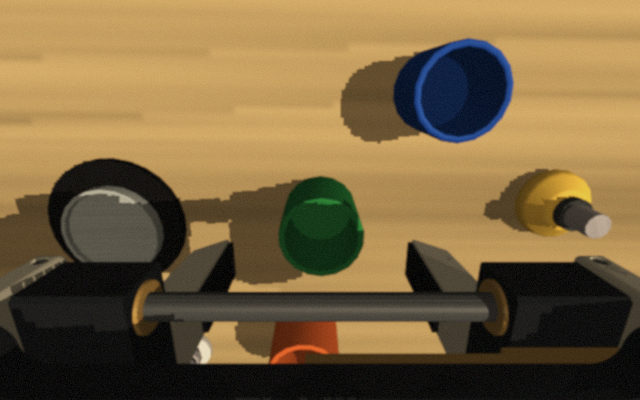

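```bash
python3 -m inch '[[[0,1.5,0,12,0],[0,1.5,0,12,0],[0,0,0,12,0],[0,0,0,10,0],[0,0,0,6,0],[0,0,0,0,0]]]'
python3 - <<'E'
from m import *
st=arm.observe(); print(tool([.4695,-.091,.016]),st['ee_rot'],Ro.from_rotvec(st['ee_rot']).as_matrix()[2].round(3))
E
```

```text
clock: 11.9
position: [0.4728, -0.0916, 0.0205]
ee_rot: [-0.022, 3.109, 0.018]
force: [0.3, 0.1, 0.5]
width: 1.001
[3.4 0.6 4.4] [-0.02198706  3.10940258  0.01832962] [-0.032  0.012 -0.999]
```

```bash
python3 -m inch '[[[0,3,0.5,4,0],[0,0,0,0,0],[0.2,0,0,0,0],[0.4,0,0,0,0],[0.6,0,0,0,0],[0.6,0,0,0,0],[0.6,0,0,0,0],[0.6,0,0,0,0]]]' 20
python3 - <<'E'
from m import *
st=arm.observe(); print(tool([.4695,-.091,.016]),st['ee_rot'],Ro.from_rotvec(st['ee_rot']).as_matrix()[2].round(3),st['width']*92)
E
```

```text
clock: 12.7
position: [0.4707, -0.0912, 0.0176]
ee_rot: [-0.022, 3.107, 0.018]
force: [0.7, -0.1, -1.0]
width: 0.572
[1.3 0.2 1.5] [-0.02179856  3.10692715  0.01801568] [-0.035  0.011 -0.999] 52.62702117245447
```

```bash
python3 -m inch '[[[0.6,0,0,-8,0],[0.6,0,0,-20,0],[0.6,0,0,-25,0],[0.6,0,0,-25,0],[0.6,0,-10,-10,0],[0.6,0,-25,0,0],[0.6,0,-25,0,0],[0.6,0,-25,0,0],[0.6,0,-25,0,0],[0.6,0,0,0,0]]]'
python3 - <<'E'
from m import *
st=arm.observe(); print(tool([.48,-.237,.0316]),st['ee_rot'],Ro.from_rotvec(st['ee_rot']).as_matrix()[2].round(3),st['width']*92)
d=eyes.get_image("wrist");c=cam(d,st);cv2.imwrite("pics/w7.png",d["frame"])
s=eyes.get_image("scene");cv2.imwrite("pics/s7.png",cv2.resize(s["frame"][120:260,150:350],None,fx=4,fy=4,interpolation=2))
E
```

```text
clock: 13.7
position: [0.4687, -0.2054, 0.1128]
ee_rot: [-0.027, 3.106, 0.017]
force: [0.7, 0.1, -0.5]
width: 0.572
[ -7.8 -32.7  81.2] [-0.02679688  3.10552654  0.01731803] [-0.036  0.011 -0.999] 52.60695922078028
```

View pics/w7.png

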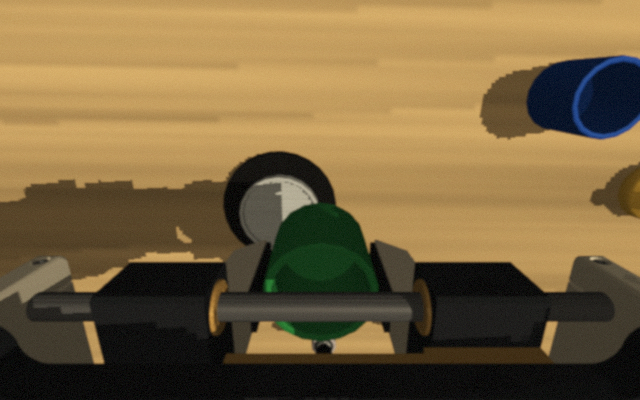

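View pics/s7.png

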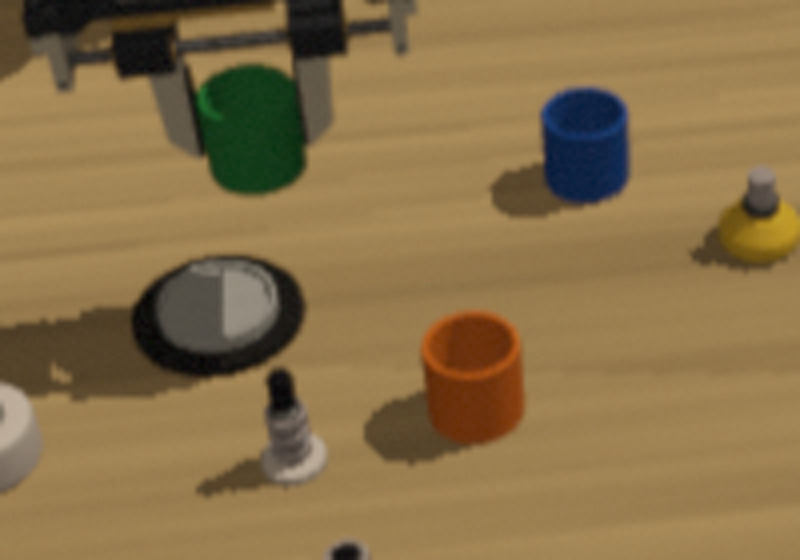

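```bash
python3 - <<'E'
from m import *
c=cam(eyes.get_image("scene"))
f=lambda x,y:(150+(x+.5)/4-.5,120+(y+.5)/4-.5)
print(onplane(c,f(217.5,304.5),.018)); print(onplane(c,f(218.5,313.5),.008))
for ctr,z,r in(((.4813,-.2376),.018,.033),((.4813,-.2376),.008,.048)):
    q=np.array([proj(c,[ctr[0]+r*np.cos(a),ctr[1]+r*np.sin(a),z]) for a in np.arange(0,6.28,.05)]); q=(q-[150,120])*4; print(q.min(0),q.max(0))
E
```

```text
[ 0.49050522 -0.23850571  0.018     ]
[ 0.48679698 -0.23948531  0.008     ]
[157.42116308 252.98270599] [277.64726632 332.35439727]
[133.09595922 249.03876129] [306.94503505 364.66578259]
```

```bash
python3 -m inch '[[[0.6,-4,-15,10,0],[0.6,-4,-15,10,0],[0.6,0,0,15,0],[0.6,0,0,10,0],[0.6,0,0,0,0],[0.6,0,0,0,0]]]'
python3 - <<'E'
from m import *
st=arm.observe(); print(tool([.48,-.237,.0316]),st['ee_rot'],Ro.from_rotvec(st['ee_rot']).as_matrix()[2].round(3),st['width']*92)
E
```

```text
clock: 14.45
position: [0.4807, -0.2229, 0.0666]
ee_rot: [-0.05, 3.106, 0.028]
force: [-0.1, -0.4, -2.2]
width: 0.574
[  2.4 -14.7  34.7] [-0.04970872  3.10626812  0.0275608 ] [-0.035  0.017 -0.999] 52.77096609467738
```

```bash
python3 -m inch '[[[0.6,0.5,-7,3,1],[0.6,0.5,-7,3,1],[0.6,0,0,3,0.8],[0.6,0,0,0,0]]]'
python3 - <<'E'
from m import *
st=arm.observe(); R=Ro.from_rotvec(st['ee_rot']).as_matrix(); print(tool([.48,-.237,.0316]),st['ee_rot'],R[2].round(3),st['width']*92)
d=eyes.get_image("wrist");c=cam(d,st);cv2.imwrite("pics/w8.png",cv2.resize(d["frame"][100:360,180:460],None,fx=2.8,fy=2.2,interpolation=2))
cb=st['position']+R@[.0013,-.000,.0176]
for n,ctr,z,r in(("dish",(.48,-.237),.018,.033),("pad",(.4813,-.2376),.008,.048),("capbase",cb[:2],cb[2],.026)):
    q=np.array([proj(c,[ctr[0]+r*np.cos(a),ctr[1]+r*np.sin(a),z]) for a in np.arange(0,6.28,.05)]); q=(q-[180,100])*[2.8,2.2]; print(n,q.min(0),q.max(0))
s=eyes.get_image("scene");cv2.imwrite("pics/s8.png",cv2.resize(s["frame"][150:230,160:260],None,fx=7,fy=7,interpolation=2))
E
```

```text
clock: 14.85
position: [0.4811, -0.2376, 0.0581]
ee_rot: [0.032, 3.105, 0.028]
force: [0.9, 0.3, -1.4]
width: 0.568
[ 2.1  0.1 26.5] [0.0316635  3.10486108 0.02820962] [-0.036  0.019 -0.999] 52.24239670196512
dish [247.73294622 167.8655616 ] [533.42546386 373.3500264 ]
pad [188.19201823 112.0583451 ] [585.87070174 399.88957263]
capbase [266.80390233 220.62565247] [516.44532296 396.72657629]
```

View pics/w8.png

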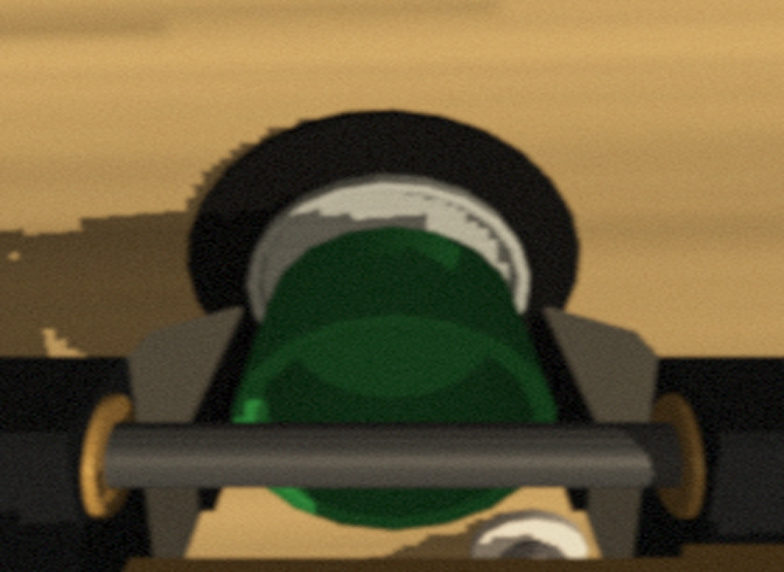

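View pics/s8.png

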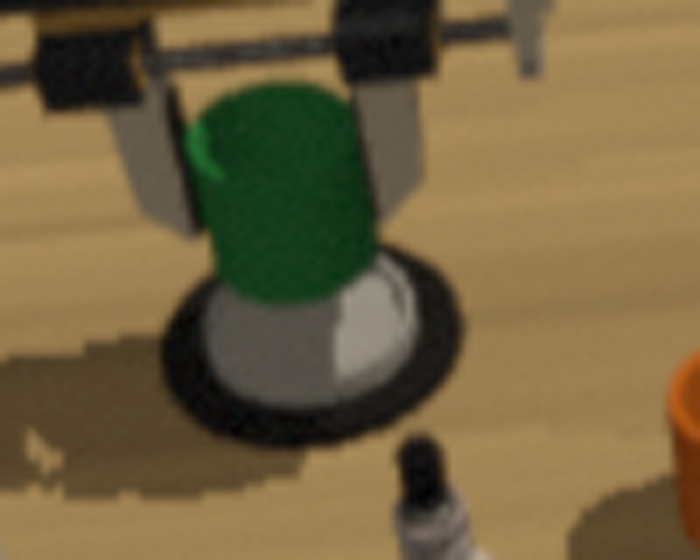

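```bash
python3 -m inch '[[[0.6,0.8,0,6,-0.8],[0.6,0,0,6,-0.7],[0.6,0,0,5,0],[0.6,0,0,3,0],[0.6,0,0,0,0]]]'
python3 - <<'E'
from m import *
st=arm.observe(); R=Ro.from_rotvec(st['ee_rot']).as_matrix(); print(tool([.48,-.237,.0316]),st['ee_rot'],R[2].round(3),st['width']*92)
E
```

```text
clock: 15.45
position: [0.4812, -0.2366, 0.0365]
ee_rot: [-0.016, 3.105, 0.028]
force: [-0.6, -0.1, -1.3]
width: 0.571
[ 1.4 -0.5  4.8] [-0.01605319  3.10460379  0.02782559] [-0.037  0.018 -0.999] 52.5503206033853
```

```bash
python3 -m inch '[[[0.6,0.3,-0.3,2,0],[0.6,0,0,1.5,0],[0.6,0,0,1,0],[0.6,0,0,0,0]]]'
python3 -m inch '[[[0.6,0,0,0.8,0],[0.6,0,0,0.8,0],[0.6,0,0,0,0]]]'
python3 - <<'E'
from m import *
st=arm.observe(); R=Ro.from_rotvec(st['ee_rot']).as_matrix(); print(tool([.48,-.237,.0316]),st['ee_rot'],R[2].round(3),st['width']*92)
s=eyes.get_image("scene");cv2.imwrite("pics/s9.png",cv2.resize(s["frame"][150:230,160:260],None,fx=7,fy=7,interpolation=2))
E
```

```text
clock: 15.85
position: [0.4812, -0.2369, 0.0318]
ee_rot: [-0.016, 3.104, 0.028]
force: [-0.4, -0.1, -0.6]
width: 0.568
clock: 16.15
position: [0.4814, -0.237, 0.032]
ee_rot: [-0.015, 3.103, 0.028]
force: [-0.1, 0.7, 0.6]
width: 0.568
[ 1.4 -0.   0.3] [-0.01543011  3.10326227  0.02793424] [-0.038  0.018 -0.999] 52.26446801895368
```

View pics/s9.png

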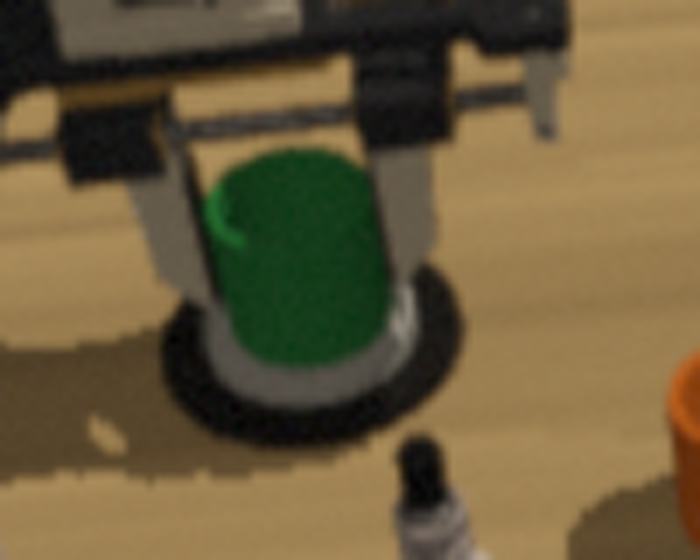

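The height stopped at 0.032. The floor of the dish predicts 0.0316 and the lip 0.0356, so the capsule is on the floor. Release.

```bash
python3 -m inch '[[[0.38,0,0,0,0],[0.3,0,0,0,0],[0.15,0,0,0,0],[0,0,0,0,0],[0,0,0,-10,0],[0,0,0,-25,0],[0,0,0,-35,0],[0,0,0,-35,0],[0,0,0,-10,0],[0,0,0,0,0]]]'
python3 - <<'E'
from m import *
st=arm.observe(); R=Ro.from_rotvec(st['ee_rot']).as_matrix(); print(tool([.48,-.237,.0316]),tool([.6003,-.1966,.13]),st['ee_rot'],R[2].round(3),st['joints'].round(2))
d=eyes.get_image("wrist");c=cam(d,st);cv2.imwrite("pics/w10.png",d["frame"]); print(proj(c,[.48,-.237,.064]),proj(c,[.6003,-.1966,.063]))
s=eyes.get_image("scene");cv2.imwrite("pics/s10.png",cv2.resize(s["frame"][150:230,160:260],None,fx=7,fy=7,interpolation=2))
E
```

```text
clock: 17.2
position: [0.4764, -0.2392, 0.1529]
ee_rot: [-0.015, 3.104, 0.028]
force: [0.4, 0.4, -0.7]
width: 1.004
[  0.9   0.  121.4] [-123.3   41.    28.3] [-0.01487696  3.10399242  0.02781854] [-0.038  0.018 -0.999] [ 0.19  0.35  0.25  1.93 -0.16  0.85  2.11]
[320.65434065 205.39621823] [363.03119621 326.96122943]
```

View pics/w10.png

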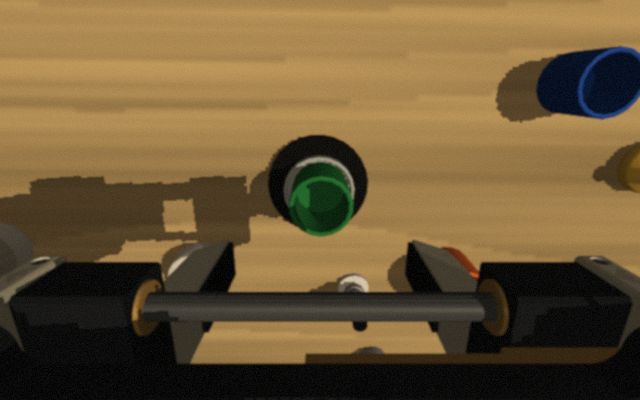

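View pics/s10.png

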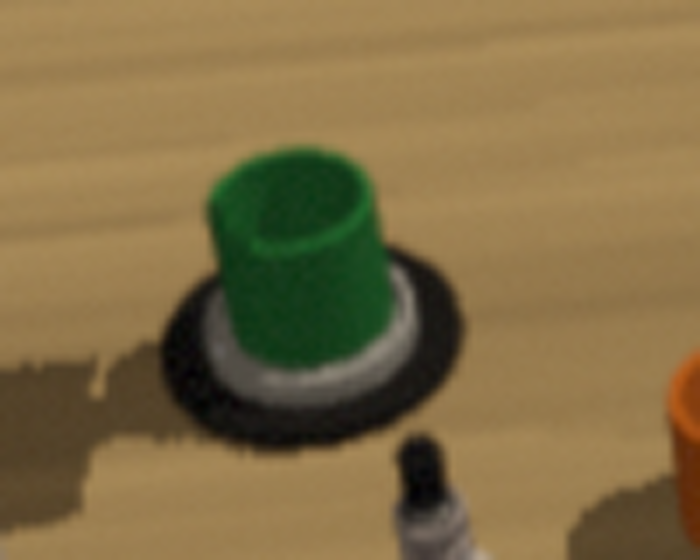

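The capsule stands upright in the dish, rim centre at (321.5,206.5) against (320.7,205.4) predicted. On to the loaded carrier.

```bash
python3 -m inch '[[[0.3,-20,7,0,0],[0.3,-30,10,0,0],[0.3,-30,10,0,0],[0.3,-25,8,0,0],[0.3,-12,4,0,0],[0.3,0,0,0,0],[0.3,0,0,0,0]]]'
python3 - <<'E'
from m import *
st=arm.observe(); R=Ro.from_rotvec(st['ee_rot']).as_matrix(); print(tool([.6003,-.1966,.13]),st['ee_rot'],R[2].round(3),st['joints'].round(2))
d=eyes.get_image("wrist");c=cam(d,st);cv2.imwrite("pics/w11.png",d["frame"]); print(proj(c,[.6003,-.1966,.063]),proj(c,[.6003,-.1966,.006]))
E
```

```text
clock: 18.0
position: [0.5888, -0.1965, 0.1443]
ee_rot: [-0.01, 3.124, 0.036]
force: [-0.4, 0.5, -0.7]
width: 0.702
[-11.3  -0.5  14.5] [-0.01030619  3.12398753  0.03648984] [-0.017  0.023 -1.   ] [ 0.09  0.5   0.24  1.7  -0.17  0.94  1.98]
[317.27004792 220.44804236] [316.2765212  197.41871827]
```

View pics/w11.png

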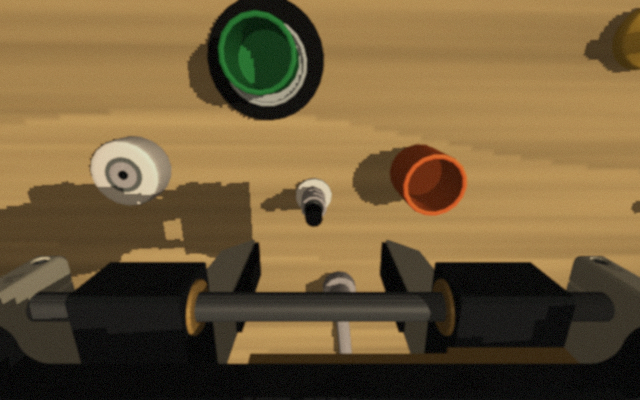

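Below the gripper is the carrier with the bearing stack: knob at (313,218), foot (314,197). About 2 mm off prediction in y.

```bash
python3 -m inch '[[[0.3,-5,-1.5,10,0],[0.3,-5,-1,15,0],[0.3,0,0,15,0],[0.3,0,0,10,0],[0.3,0,0,5,0],[0.3,0,0,0,0],[0.3,0,0,0,0]]]'
python3 - <<'E'
from m import *
st=arm.observe(); R=Ro.from_rotvec(st['ee_rot']).as_matrix(); print(tool([.599,-.199,.052]),st['ee_rot'],R[2].round(3),st['joints'].round(2))
d=eyes.get_image("wrist");c=cam(d,st);cv2.imwrite("pics/w12.png",d["frame"]); print(proj(c,[.599,-.199,.063]),proj(c,[.599,-.192,.063]),proj(c,[.599,-.199,.006]))
E
```

```text
clock: 18.75
position: [0.5965, -0.2011, 0.0839]
ee_rot: [-0.001, 3.127, 0.036]
force: [-0.3, 0.5, -0.1]
width: 0.703
[-2.   1.4 32. ] [-1.47545804e-03  3.12672755e+00  3.59833109e-02] [-0.015  0.023 -1.   ] [ 0.11  0.58  0.22  1.73 -0.2   0.84  2.  ]
[322.695318   245.01819195] [334.41078835 244.90354377] [320.31510499 211.35832954]
```

View pics/w12.png

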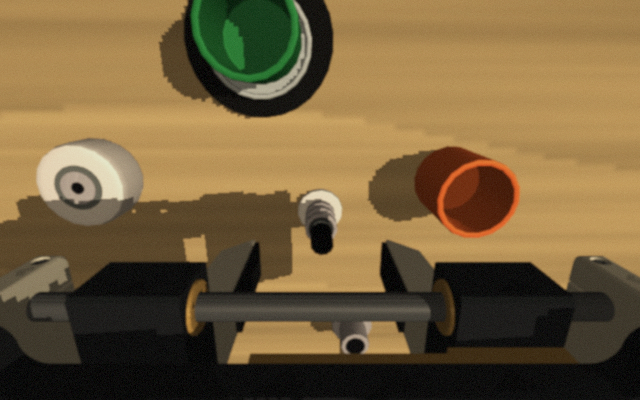

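```bash
python3 -m inch '[[[0.3,-1.2,0.4,8,0],[0.3,0,0,8,0],[0.3,0,0,8,0],[0.3,0,0,5,0],[0.3,0,0,0,0]]]'
python3 - <<'E'
from m import *
st=arm.observe(); R=Ro.from_rotvec(st['ee_rot']).as_matrix(); print(tool([.598,-.200,.0515]),st['ee_rot'],R[2].round(3))
E
```

```text
clock: 19.3
position: [0.5992, -0.1999, 0.0536]
ee_rot: [-0.002, 3.124, 0.035]
force: [0.0, 0.1, 0.2]
width: 0.7
[ 1.2 -0.1  2.1] [-2.08351677e-03  3.12439886e+00  3.52344999e-02] [-0.017  0.023 -1.   ]
```

```bash
python3 -m inch '[[[0.3,1,0,2,0],[0.5,0,0,0,0],[0.7,0,0,0,0],[0.9,0,0,0,0],[1,0,0,0,0],[1,0,0,0,0],[1,0,0,0,0],[1,0,0,0,0]]]' 20
python3 - <<'E'
from m import *
st=arm.observe(); R=Ro.from_rotvec(st['ee_rot']).as_matrix(); print(tool([.598,-.200,.0515]),st['ee_rot'],R[2].round(3),st['width']*92)
E
```

```text
clock: 20.1
position: [0.5987, -0.2001, 0.0523]
ee_rot: [-0.002, 3.123, 0.035]
force: [-0.2, -1.0, 0.3]
width: 0.142
[0.7 0.1 0.8] [-1.95548609e-03  3.12315211e+00  3.47147861e-02] [-0.018  0.022 -1.   ] 13.109349846020221
```

```bash
python3 -m inch '[[[1,0,0,-8,0],[1,0,0,-20,0],[1,0,0,-25,0],[1,0,0,-25,0],[1,0,0,-20,0],[1,15,-5,0,0],[1,22,-7,0,0],[1,22,-7,0,0],[1,22,-7,0,0],[1,16,-5,0,0],[1,0,0,0,0],[1,0,0,0,0]]]'
python3 - <<'E'
from m import *
st=arm.observe(); R=Ro.from_rotvec(st['ee_rot']).as_matrix(); print(tool([.481,-.2368,.0713]),st['ee_rot'],R[2].round(3),st['width']*92)
E
```

```text
clock: 21.3
position: [0.4968, -0.2343, 0.1573]
ee_rot: [-0.003, 3.12, 0.034]
force: [0.7, 0.0, -1.4]
width: 0.141
[17.6 -4.3 85.6] [-2.75438141e-03  3.12017013e+00  3.38654619e-02] [-0.021  0.022 -1.   ] 13.014327637695924
```

```bash
python3 -m inch '[[[1,6,-1.5,5,0],[1,6,-1.5,5,0],[1,4,-1,5,0],[1,0,0,5,0],[1,0,0,0,0],[1,0,0,0,0]]]'
python3 - <<'E'
from m import *
st=arm.observe(); R=Ro.from_rotvec(st['ee_rot']).as_matrix(); print(tool([.481,-.2368,.0713]),st['ee_rot'],R[2].round(3),st['width']*92)
d=eyes.get_image("wrist");c=cam(d,st);cv2.imwrite("pics/w13.png",cv2.resize(d["frame"][120:350,200:440],None,fx=3,fy=2.5,interpolation=2))
def bb(n,ctr,z,r):
    q=np.array([proj(c,[ctr[0]+r*np.cos(a),ctr[1]+r*np.sin(a),z]) for a in np.arange(0,6.28,.05)]); q=(q-[200,120])*[3,2.5]; print(n,q.min(0).round(1),q.max(0).round(1))
f=st['position']+np.array([0,0,-.0523+.006])
bb("rim",(.481,-.2368),.064,.026);bb("foot",f[:2],f[2],.017)
s=eyes.get_image("scene");cv2.imwrite("pics/s13.png",cv2.resize(s["frame"][120:230,150:270],None,fx=5,fy=5,interpolation=2))
E
```

```text
clock: 21.9
position: [0.4821, -0.2368, 0.1346]
ee_rot: [-0.007, 3.12, 0.035]
force: [0.4, -0.1, -1.6]
width: 0.142
[ 2.5 -1.4 63.2] [-0.00727068  3.12028899  0.03459517] [-0.021  0.022 -1.   ] 13.027869361685621
rim [246.9 138.7] [459.  304.2]
foot [278.6 200.2] [431.5 317.7]
```

View pics/w13.png

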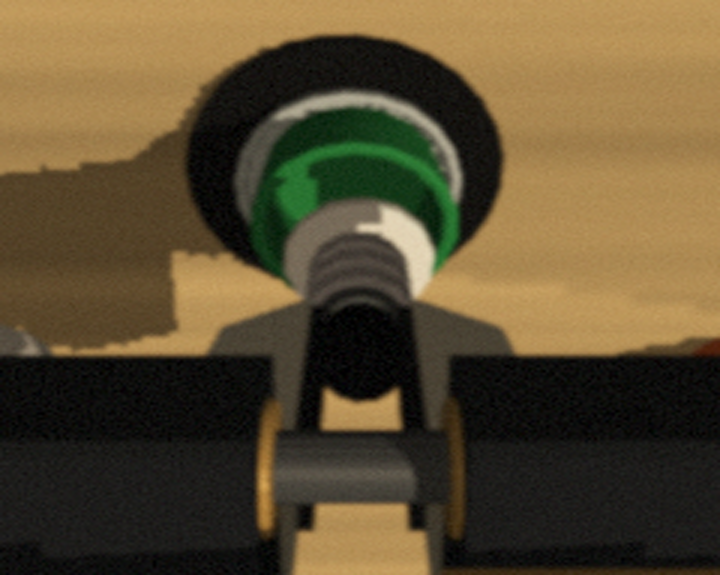

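View pics/s13.png

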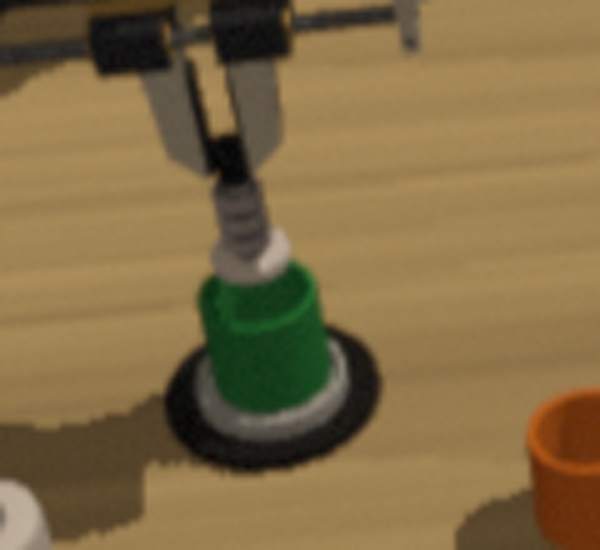

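```bash
python3 -m inch '[[[1,0,-0.7,8,0],[1,0.3,-0.3,8,0],[1,0.3,-0.3,7,0],[1,0,-0.2,5,0],[1,0,0,0,0]]]'
python3 - <<'E'
from m import *
st=arm.observe(); R=Ro.from_rotvec(st['ee_rot']).as_matrix(); print(tool([.4826,-.2373,.0713]),st['position'],R[2].round(3),st['width']*92)
E
```

```text
clock: 22.5
position: [0.4826, -0.2376, 0.1042]
ee_rot: [-0.008, 3.12, 0.034]
force: [0.7, 0.4, -1.0]
width: 0.139
[ 0.8 -0.4 32.9] [ 0.4826361  -0.2375844   0.10418151] [-0.022  0.022 -1.   ] 12.742445726632981
```

```bash
python3 -m inch '[[[1,0.2,-0.1,8,0],[1,0.2,-0.1,8,0],[1,0.2,-0.1,7,0],[1,0.2,-0.1,4,0],[1,0,0,2,0],[1,0,0,0,0]]]'
python3 -m inch '[[[1,0,0,1.3,0],[1,0,0,1,0],[1,0,0,0,0]]]'
python3 - <<'E'
from m import *
st=arm.observe(); R=Ro.from_rotvec(st['ee_rot']).as_matrix(); print(tool([.4826,-.2373,.0713]),R[2].round(3),st['width']*92)
E
```

```text
clock: 23.1
position: [0.4824, -0.2374, 0.0723]
ee_rot: [-0.008, 3.12, 0.034]
force: [0.8, 0.2, -1.2]
width: 0.14
clock: 23.4
position: [0.4838, -0.2374, 0.0715]
ee_rot: [-0.008, 3.117, 0.034]
force: [0.4, 0.4, -0.8]
width: 0.142
[1.2 0.1 0.2] [-0.024  0.022 -0.999] 13.091066252423877
```

```bash
python3 -m inch '[[[0.8,0,0,0,0],[0.6,0,0,0,0],[0.4,0,0,0,0],[0.4,0,0,0,0],[0.4,0,0,-10,0],[0.4,0,0,-20,0],[0.3,0,0,-25,0],[0.2,0,0,-25,0],[0.1,0,0,0,0],[0,0,0,0,0]]]'
python3 - <<'E'
from m import *
st=arm.observe(); R=Ro.from_rotvec(st['ee_rot']).as_matrix(); print(st['position'],R.round(3),tool([.4735,.2508,.16]))
d=eyes.get_image("wrist");c=cam(d,st);cv2.imwrite("pics/w14.png",cv2.resize(d["frame"][100:330,200:440],None,fx=3,fy=2.5,interpolation=2))
print((proj(c,[.4817,-.2362,.064])-[200,100])*[3,2.5])
s=eyes.get_image("scene");cv2.imwrite("pics/s14.png",cv2.resize(s["frame"][120:230,150:270],None,fx=5,fy=5,interpolation=2))
E
```

```text
clock: 24.4
position: [0.4817, -0.2397, 0.1573]
ee_rot: [-0.007, 3.116, 0.033]
force: [-0.1, -0.1, -0.4]
width: 0.9
[ 0.48167731 -0.23971386  0.15732481] [[-1.    -0.005  0.025]
 [-0.004  1.     0.021]
 [-0.025  0.021 -0.999]] [  5.9 490.5   7.5]
[365.48484824 251.49126543]
```

View pics/w14.png

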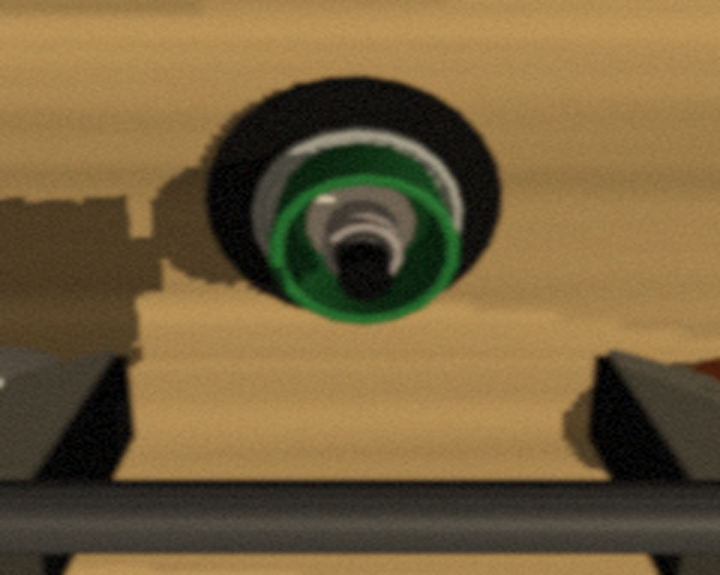

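View pics/s14.png

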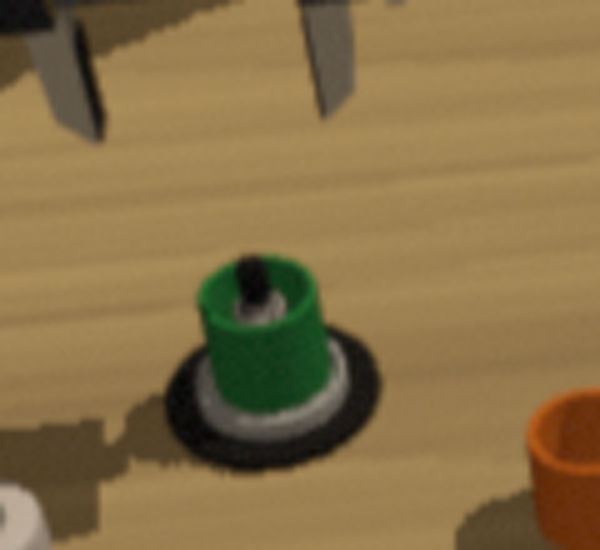

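The carrier stands upright and roughly centred in the capsule. Rim centre is at crop (366,249), which puts the capsule at about (0.481,-0.236). Now the cap.

```bash
python3 -m inch '[[[0,0,20,0,0],[0,0,40,0,0],[0,0,45,0,0],[0,0,45,0,0],[0,0,45,0,0],[0,0,45,0,0],[0,0,45,0,0],[0,0,45,0,0],[0,0,45,0,0],[0,0,45,0,0],[0,0,30,0,0],[0,0,0,0,0]]]'
python3 - <<'E'
from m import *
st=arm.observe(); R=Ro.from_rotvec(st['ee_rot']).as_matrix(); print(st['joints'].round(2),R.round(3),tool([.4735,.2508,.13]))
E
```

```text
clock: 25.7
position: [0.4741, 0.2257, 0.1553]
ee_rot: [0.001, 3.133, 0.027]
force: [-0.7, -0.1, 0.1]
width: 0.998
[-0.61  0.34  0.09  1.92 -0.05  0.86  1.08] [[-1.     0.     0.009]
 [ 0.001  1.     0.017]
 [-0.009  0.017 -1.   ]] [ 0.8 24.6 25.7]
```

```bash
python3 -m inch '[[[0,0,12,5,0],[0,0,12,5,0],[0,0,0,0,0],[0,0,0,0,0]]]'
python3 - <<'E'
from m import *
st=arm.observe(); R=Ro.from_rotvec(st['ee_rot']).as_matrix(); print(tool([.4735,.2508,.017]),R[2].round(3))
d=eyes.get_image("wrist");c=cam(d,st);cv2.imwrite("pics/w15.png",d["frame"])
def bb(n,ctr,z,r):
    q=np.array([proj(c,[ctr[0]+r*np.cos(a),ctr[1]+r*np.sin(a),z]) for a in np.arange(0,6.28,.05)]); print(n,q.min(0).round(1),q.max(0).round(1))
bb("top",(.4735,.2508),.036,.024);bb("skirt",(.4735,.2508),.014,.033)
E
```

```text
clock: 26.1
position: [0.473, 0.2495, 0.1422]
ee_rot: [0.003, 3.137, 0.022]
force: [0.2, 0.0, 0.6]
width: 1.001
[ 1.000e-01 -4.000e-01  1.252e+02] [-0.005  0.014 -1.   ]
top [291.1 170.5] [348.2 224.9]
skirt [282.8 154.8] [355.8 224.8]
```

View pics/w15.png

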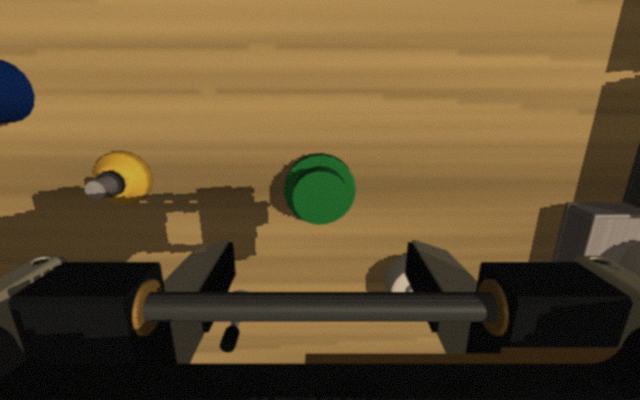

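The cap skirt spans (285..355, 153..) and matches prediction to about 1 mm. Descending.

```bash
python3 -m inch '[[[0,0.5,-0.5,10,0],[0,0.5,-0.5,20,0],[0,0,-0.5,20,0],[0,0,0,20,0],[0,0,0,10,0],[0,0,0,0,0],[0,0,0,0,0]]]'
python3 - <<'E'
from m import *
st=arm.observe(); R=Ro.from_rotvec(st['ee_rot']).as_matrix(); print(tool([.472,.2508,.017]),R[2].round(3))
d=eyes.get_image("wrist");c=cam(d,st);cv2.imwrite("pics/w16.png",d["frame"])
def bb(n,ctr,z,r):
    q=np.array([proj(c,[ctr[0]+r*np.cos(a),ctr[1]+r*np.sin(a),z]) for a in np.arange(0,6.28,.05)]); print(n,q.min(0).round(1),q.max(0).round(1))
bb("top",(.472,.2508),.036,.024);bb("skirt",(.472,.2508),.014,.033)
E
```

```text
clock: 26.85
position: [0.4741, 0.244, 0.0588]
ee_rot: [0.015, 3.135, 0.021]
force: [0.6, 0.9, 0.2]
width: 0.999
[ 2.5  6.2 41.9] [-0.007  0.013 -1.   ]
top [290.6 198.6] [370.8 272.1]
skirt [279.3 174.2] [379.1 267. ]
```

View pics/w16.png

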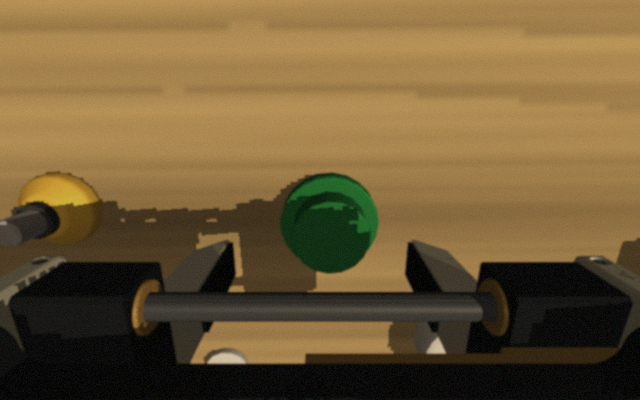

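```bash
python3 -m inch '[[[0,1.2,3,0,0],[0,1.2,3,0,0],[0,0,0,10,0],[0,0,0,10,0],[0,0,0,10,0],[0,0,0,6,0],[0,0,0,0,0]]]'
python3 - <<'E'
from m import *
st=arm.observe(); R=Ro.from_rotvec(st['ee_rot']).as_matrix(); print(tool([.472,.2508,.017]),R[2].round(3))
E
```

```text
clock: 27.6
position: [0.4731, 0.2524, 0.0219]
ee_rot: [0.013, 3.131, 0.025]
force: [-0.7, -0.4, 0.4]
width: 0.999
[ 1.1 -1.6  4.8] [-0.01   0.016 -1.   ]
```

```bash
python3 -m inch '[[[0,1,-1.6,4.5,0],[0,0,0,0,0],[0.2,0,0,0,0],[0.4,0,0,0,0],[0.6,0,0,0,0],[0.7,0,0,0,0],[0.7,0,0,0,0],[0.7,0,0,0,0]]]' 20
python3 - <<'E'
from m import *
st=arm.observe(); R=Ro.from_rotvec(st['ee_rot']).as_matrix(); print(tool([.472,.2508,.017]),R[2].round(3),st['width']*92)
E
```

```text
clock: 28.4
position: [0.4726, 0.2507, 0.0175]
ee_rot: [0.014, 3.13, 0.025]
force: [0.4, 1.9, -0.3]
width: 0.529
[0.6 0.1 0.5] [-0.011  0.016 -1.   ] 48.70375077573799
```

```bash
python3 -m inch '[[[0.7,0,0,-8,0],[0.7,0,0,-20,0],[0.7,0,0,-30,0],[0.7,0,0,-35,0],[0.7,0,0,-35,0],[0.7,0,-15,-15,0],[0.7,0,-30,0,0],[0.7,0,-35,0,0],[0.7,0,-35,0,0],[0.7,0,-35,0,0],[0.7,0,-35,0,0],[0.7,0,-35,0,0]]]'
python3 - <<'E'
from m import *
st=arm.observe(); R=Ro.from_rotvec(st['ee_rot']).as_matrix(); print(tool([.481,-.236,.14]),R[2].round(3),st['width']*92)
E
```

```text
clock: 29.6
position: [0.4691, 0.0268, 0.1693]
ee_rot: [-0.003, 3.125, 0.033]
force: [1.6, 0.0, -0.5]
width: 0.514
[ -11.1 -263.4   24. ] [-0.017  0.021 -1.   ] 47.26943481619067
```

```bash
python3 -m inch '[[[0.7,-1,-35,0,0],[0.7,-1,-35,0,0],[0.7,-1,-35,0,0],[0.7,-1,-35,0,0],[0.7,-1,-35,0,0],[0.7,-1,-30,0,0],[0.7,-1,-20,0,0],[0.7,-1,-10,0,0],[0.7,0,-5,0,0],[0.7,0,0,0,0],[0.7,0,0,0,0]]]'
python3 - <<'E'
from m import *
st=arm.observe(); R=Ro.from_rotvec(st['ee_rot']).as_matrix(); print(tool([.481,-.236,.14]),st['position'],R.round(3),st['width']*92)
E
```

```text
clock: 30.7
position: [0.4746, -0.2264, 0.1698]
ee_rot: [0.006, 3.12, 0.033]
force: [0.8, 0.1, -0.3]
width: 0.516
[ -5.8 -10.2  29.8] [ 0.47464875 -0.22644027  0.16983833] [[-1.     0.004  0.021]
 [ 0.004  1.     0.021]
 [-0.021  0.021 -1.   ]] 47.488781312063935
```

```bash
python3 -m inch '[[[0.7,-3,-5,5,0],[0.7,-2.5,-5,10,0],[0.7,0,-0.5,10,0],[0.7,0,0,10,0],[0.7,0,0,5,0],[0.7,0,0,0,0],[0.7,0,0,0,0]]]'
python3 - <<'E'
from m import *
st=arm.observe(); R=Ro.from_rotvec(st['ee_rot']).as_matrix(); print(tool([.481,-.236,.0715]),st['position'],R[2].round(3),st['width']*92)
d=eyes.get_image("wrist");c=cam(d,st);cv2.imwrite("pics/w17.png",cv2.resize(d["frame"][120:350,200:440],None,fx=3,fy=2.5,interpolation=2))
def bb(n,ctr,z,r):
    q=np.array([proj(c,[ctr[0]+r*np.cos(a),ctr[1]+r*np.sin(a),z]) for a in np.arange(0,6.28,.05)]); q=(q-[200,120])*[3,2.5]; print(n,q.min(0).round(1),q.max(0).round(1))
p=st['position']
bb("rim",(.481,-.236),.064,.026);bb("dish",(.481,-.236),.018,.033);bb("pad",(.4813,-.2376),.008,.048);bb("skirttop",p[:2],p[2]-.0035,.033);bb("skirtbot",p[:2],p[2]-.0175,.033);bb("top",p[:2],p[2]+.0185,.024)
s=eyes.get_image("scene");cv2.imwrite("pics/s17.png",cv2.resize(s["frame"][120:230,150:270],None,fx=5,fy=5,interpolation=2))
E
```

```text
clock: 31.4
position: [0.4814, -0.2328, 0.1247]
ee_rot: [-0.002, 3.123, 0.037]
force: [0.5, -0.1, -0.6]
width: 0.518
[ 1.4 -4.4 53.1] [ 0.48142096 -0.23283613  0.12472753] [-0.019  0.024 -1.   ] 47.62850864747329
rim [229.7 150.9] [450.2 322. ]
dish [221.  92.] [456.8 278.8]
pad [166.9  41.7] [498.8 305.8]
skirttop [176.5 194.5] [541.  465.8]
skirtbot [187.5 174.3] [526.7 430.1]
top [212.5 279.3] [512.2 496.9]
```

View pics/w17.png

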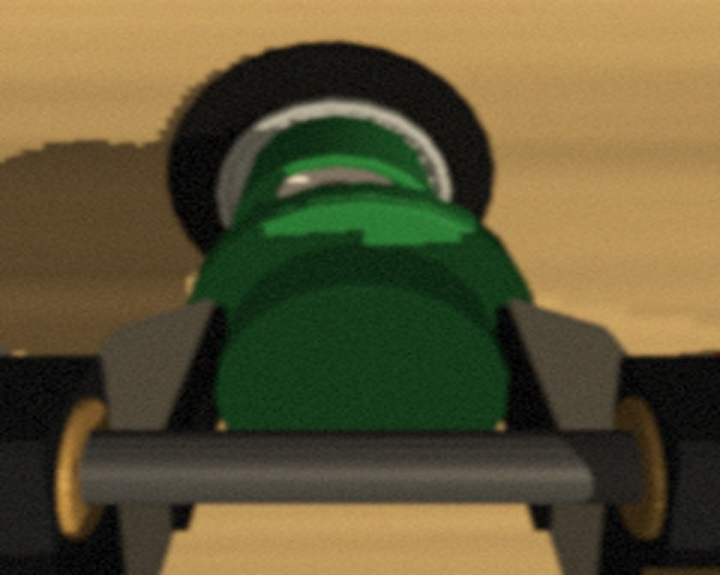

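View pics/s17.png

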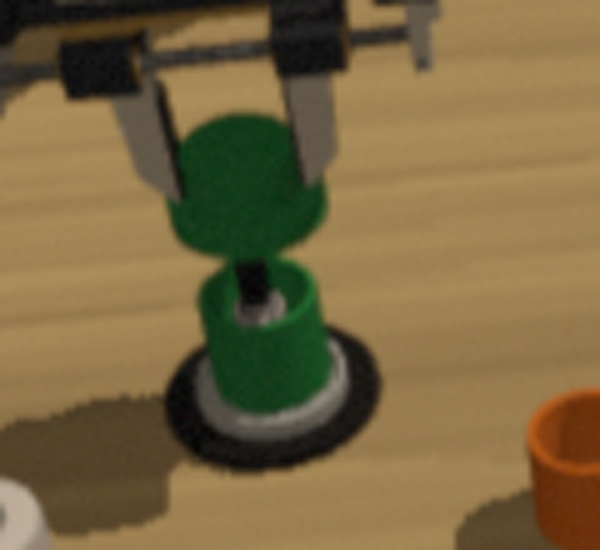

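```bash
python3 -m inch '[[[0.7,1,-2,5,0],[0.7,1,-2,5,0],[0.7,0,-0.5,4,0],[0.7,0,0,0,0],[0.7,0,0,0,0]]]'
python3 - <<'E'
from m import *
st=arm.observe(); R=Ro.from_rotvec(st['ee_rot']).as_matrix(); print(tool([.480,-.2365,.0715]),st['position'],R[2].round(3),st['width']*92)
E
```

```text
clock: 32.0
position: [0.4802, -0.2379, 0.1106]
ee_rot: [-0.001, 3.12, 0.036]
force: [0.6, 1.3, 0.2]
width: 0.518
[ 1.   0.5 39.1] [ 0.48018977 -0.23792755  0.11057135] [-0.021  0.023 -1.   ] 47.68380911713989
```

```bash
python3 -m inch '[[[0.7,0.2,0.8,5,0],[0.7,0.2,0.2,5,0],[0.7,0.2,0,5,0],[0.7,0,0,5,0],[0.7,0,0,4,0],[0.7,0,0,0,0]]]'
python3 - <<'E'
from m import *
st=arm.observe(); R=Ro.from_rotvec(st['ee_rot']).as_matrix(); print(tool([.480,-.2365,.0715]),st['position'],R[2].round(3),st['width']*92)
d=eyes.get_image("wrist");c=cam(d,st);cv2.imwrite("pics/w18.png",cv2.resize(d["frame"][120:350,200:440],None,fx=3,fy=2.5,interpolation=2))
s=eyes.get_image("scene");cv2.imwrite("pics/s18.png",cv2.resize(s["frame"][140:220,160:260],None,fx=7,fy=7,interpolation=2))
E
```

```text
clock: 32.6
position: [0.4801, -0.2359, 0.0843]
ee_rot: [-0.002, 3.12, 0.036]
force: [-0.3, -0.4, -0.9]
width: 0.513
[ 0.4 -0.9 12.8] [ 0.48012084 -0.23589665  0.08430738] [-0.021  0.023 -1.   ] 47.17176513820828
```

View pics/s18.png

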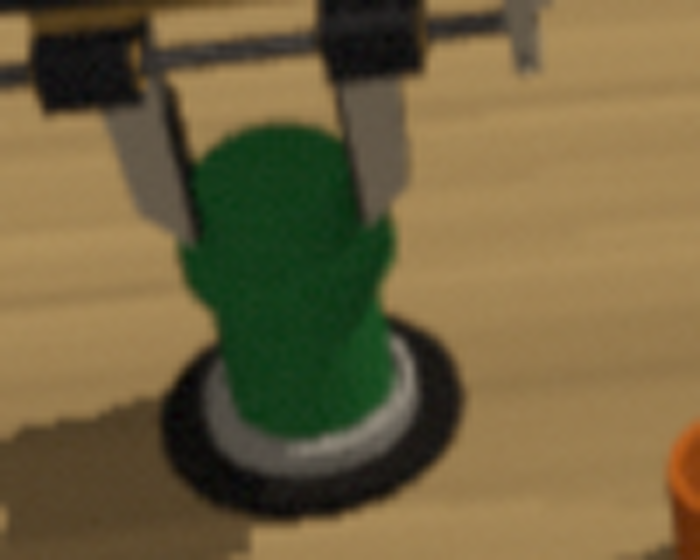

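View pics/w18.png

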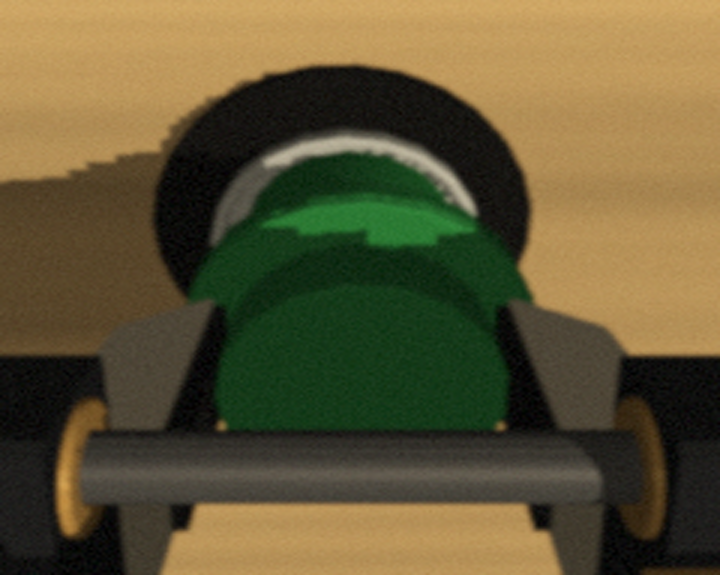

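```bash
python3 -m inch '[[[0.7,0.1,-0.2,3,0],[0.7,0.1,-0.2,3,0],[0.7,0,0,2,0],[0.7,0,0,0,0]]]'
python3 -m inch '[[[0.7,0.1,-0.1,2,0],[0.7,0,0,1.5,0],[0.7,0,0,0,0]]]'
python3 - <<'E'
from m import *
st=arm.observe(); R=Ro.from_rotvec(st['ee_rot']).as_matrix(); print(tool([.480,-.2365,.0715]),st['position'],R[2].round(3),st['width']*92)
E
```

```text
clock: 33.1
position: [0.4808, -0.2366, 0.0767]
ee_rot: [-0.002, 3.119, 0.035]
force: [-0.0, 0.0, -0.8]
width: 0.517
clock: 33.4
position: [0.4808, -0.2367, 0.073]
ee_rot: [-0.002, 3.118, 0.035]
force: [0.1, 0.4, 0.2]
width: 0.514
[0.8 0.2 1.4] [ 0.48081562 -0.23668346  0.07296268] [-0.023  0.022 -0.999] 47.32950784092208
```

```bash
python3 -m inch '[[[0.7,0,0,1,0],[0.7,0,0,0,0]]]'
python3 -m inch '[[[0.7,0,0,0.8,0],[0.7,0,0,0,0]]]'
```

```text
clock: 33.6
position: [0.4809, -0.2367, 0.0719]
ee_rot: [-0.002, 3.118, 0.035]
force: [-0.0, -0.5, -0.1]
width: 0.515
clock: 33.8
position: [0.4813, -0.2368, 0.0716]
ee_rot: [-0.002, 3.118, 0.035]
force: [-1.6, 0.4, 2.0]
width: 0.514
```

Now at 0.0716 (0.0715 expected) with 2 N of contact, so the cap is seated. Release and rise.

```bash
python3 -m inch '[[[0.4,0,0,0,0],[0.3,0,0,0,0],[0.15,0,0,0,0],[0,0,0,0,0],[0,0,0,0,0],[0,0,0,-10,0],[0,0,0,-25,0],[0,0,0,-30,0],[0,0,0,-30,0],[0,0,0,-10,0],[0,0,0,0,0]]]'
python3 - <<'E'
from m import *
st=arm.observe(); print(tool([.4815,-.2365,.0715]))
d=eyes.get_image("wrist");c=cam(d,st);cv2.imwrite("pics/w19.png",cv2.resize(d["frame"][100:330,200:440],None,fx=3,fy=2.5,interpolation=2))
def bb(n,ctr,z,r):
    q=np.array([proj(c,[ctr[0]+r*np.cos(a),ctr[1]+r*np.sin(a),z]) for a in np.arange(0,6.28,.05)]); q=(q-[200,100])*[3,2.5]; print(n,q.min(0).round(1),q.max(0).round(1))
k=(.4815,-.2365)
bb("captop",k,.09,.024);bb("skirt",k,.068,.033);bb("dish",k,.018,.033);bb("pad",k,.008,.048)
s=eyes.get_image("scene");cv2.imwrite("pics/s19.png",cv2.resize(s["frame"][140:220,160:260],None,fx=7,fy=7,interpolation=2))
c=cam(s)
def bs(n,z,r):
    q=np.array([proj(c,[k[0]+r*np.cos(a),k[1]+r*np.sin(a),z]) for a in np.arange(0,6.28,.05)]); q=(q-[160,140])*7; print(n,q.min(0).round(1),q.max(0).round(1))
bs("captop",.09,.024);bs("skirttop",.068,.033);bs("skirtbot",.054,.033);bs("dish",.018,.033);bs("pad",.008,.048)
E
```

```text
clock: 34.9
position: [0.478, -0.2394, 0.1826]
ee_rot: [-0.001, 3.118, 0.034]
force: [-0.1, 0.3, -0.4]
width: 1.005
[ -0.9   0.5 111.1]
captop [273.1 190.6] [452.3 331.1]
skirt [246.4 147.4] [474.9 328.2]
dish [259.2 120.6] [455.2 278.2]
pad [217.7  78.4] [495.  302.1]
captop [198.4 146. ] [358.5 245.9]
skirttop [181. 183.] [398.1 320.9]
skirtbot [189.  217.2] [404.2 355.5]
dish [209.  302.8] [419.4 441.7]
pad [166.4 295.9] [470.6 498.2]
```

View pics/w19.png

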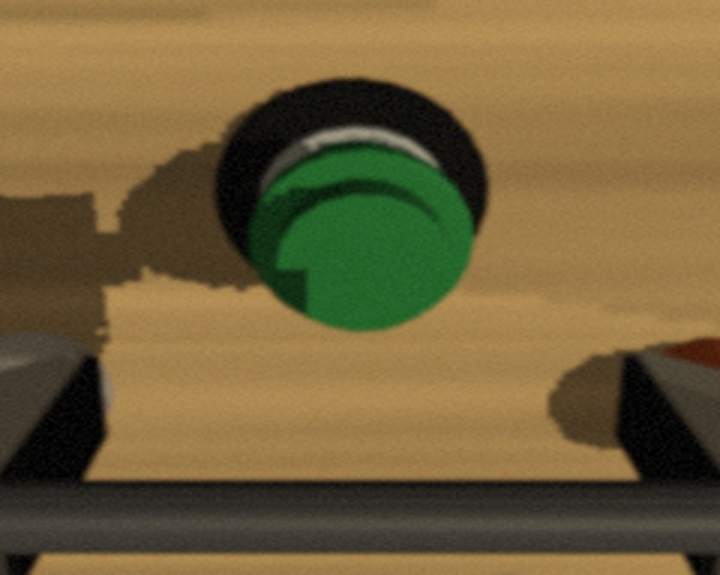

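View pics/s19.png

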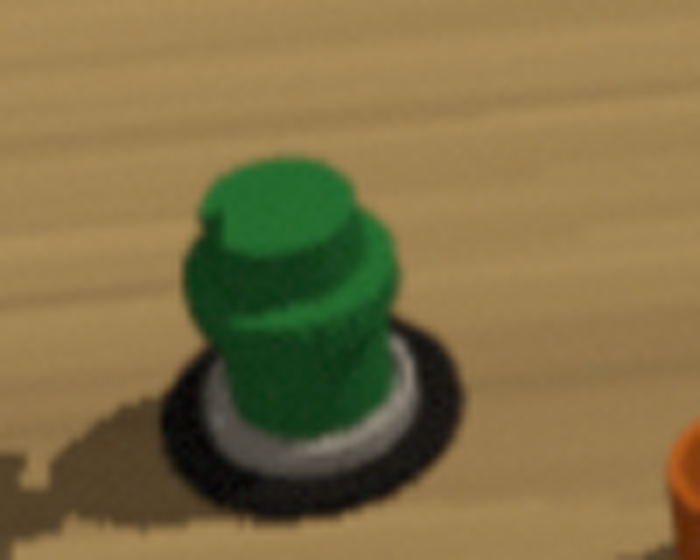

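The cap sits level on the rim. I'll move the arm clear and check centring and the bystanders from the top view.

```bash
python3 -m inch '[[[0,0,0,-20,0],[0,10,35,-15,0],[0,10,40,0,0],[0,10,45,0,0],[0,0,45,0,0],[0,0,45,0,0],[0,0,45,0,0],[0,0,45,0,0],[0,0,45,0,0],[0,0,40,0,0],[0,0,20,0,0],[0,0,0,0,0]]]'
python3 - <<'E'
from m import *
t=eyes.get_image("top");cv2.imwrite("pics/t20.png",t["frame"]);ct=cam(t)
cv2.imwrite("pics/t20c.png",cv2.resize(t["frame"][190:270,380:460],None,fx=7,fy=7,interpolation=2))
for n,k,z,r in(("captop",(.4815,-.2365),.09,.024),("skirt",(.4815,-.2365),.068,.033),("dish",(.4815,-.2365),.018,.033),("pad",(.4813,-.2376),.008,.048)):
    q=np.array([proj(ct,[k[0]+r*np.cos(a),k[1]+r*np.sin(a),z]) for a in np.arange(0,6.28,.05)]); q=(q-[380,190])*7; print(n,q.min(0).round(1),q.max(0).round(1))
cv2.imwrite("pics/s20.png",eyes.get_image("scene")["frame"])
E
```

```text
clock: 36.2
position: [0.4365, 0.1801, 0.2098]
ee_rot: [-0.003, -3.137, -0.032]
force: [0.5, 0.1, 0.5]
width: 0.998
captop [273.5 186.1] [432.5 346.2]
skirt [225.8 159.5] [439.1 374.1]
dish [188.4 166.3] [390.3 369.4]
pad [139.3 122.7] [429.9 415. ]
```

View pics/t20.png

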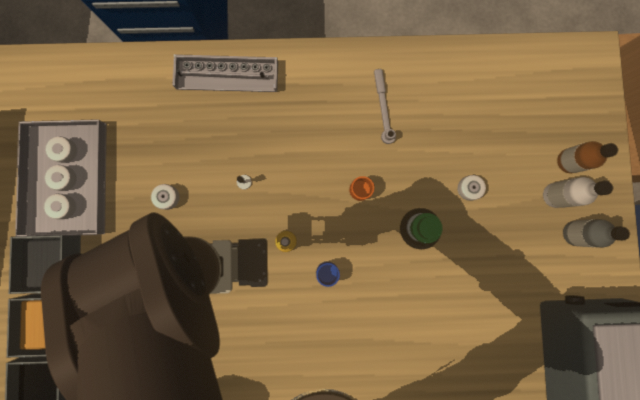

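View pics/t20c.png

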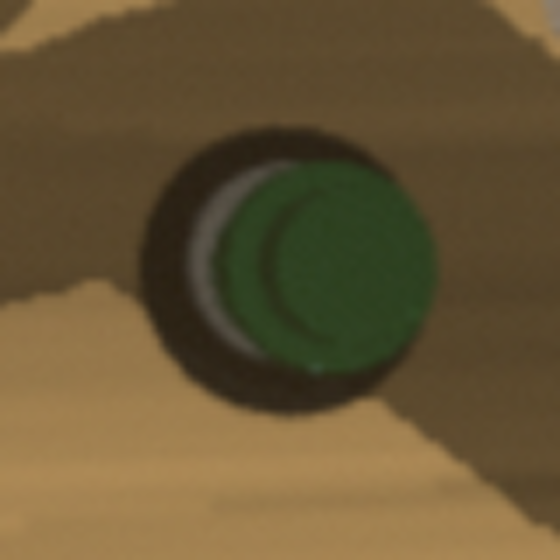

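View pics/s20.png

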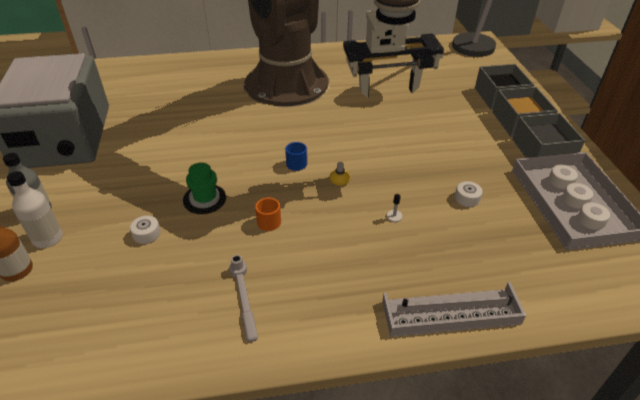

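```bash
python3 -m inch '[[[0,0,0,0,0],[0,0,0,0,0],[0,0,0,0,0],[0,0,0,0,0],[0,0,0,0,0]]]'; python3 -c "
from cell import workorder; print(workorder.sign_off())"
```

```text
clock: 36.8
position: [0.437, 0.1709, 0.2088]
ee_rot: [-0.021, -3.135, -0.026]
force: [-0.7, 0.1, -0.5]
width: 0.998
the job is handed in; nothing more can be done
None
```

The bearing cleaning set is built on the pad and handed in at about 37 s of the 106 s allowed. I placed the dish, then the capsule, then the loaded carrier (the one with visible bearings), then the cap. Each part was lowered until it touched down before I let go.

**Last checks:**
- **Dish:** its centre was about 1 mm from the pad's in the final top view. An earlier wrist-camera reading had put it up to 4 mm off, but that pad outline probably included the pad's side wall. The scene view agreed with about 1–2 mm.
- **Seating heights:** the capsule, carrier and cap each came to rest within about 0.5 mm of the height expected for a seated part. The cap looks level on the rim in the wrist, scene and top views.
- **Bystanders:** the empty carrier, toe stop, wrench and wheels show in the same places as at the start.
- **Robot:** the gripper was open and well clear of everything at hand-in.

**Imperfection:** the tool leaned by about 1–2.5° during the moves and I could not command that out. The dish therefore settled roughly 1 mm at one edge as it was released. No effect showed in the images.

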